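Log a batch of sample tubes in at the label reader

ROBOT

A 7-joint arm with a two-finger parallel gripper is mounted at the origin on a cart in front of the work surface, level with it; the furniture and walls round the work are solid. World frame = base frame: x ahead of the robot, y to its left, z up, the work surface at z = 0. Lengths are in m, angles in rad, forces in N, time in s.
With the tool pointing down it reaches from about 0.4 to 0.75 m from the base axis. Payload 19.5 kg.
Tool frame: the origin (TCP) lies at the very end of the fingers, on their centre line; the grasp point (between the pads) lies 19 mm behind it; z points along the fingers, y is the direction in which the jaws open and shut (so a half turn about z gives the same grasp; the last joint's range is limited). The gripper opens to 85 mm and grips with 20 to 120 N. Pads are 22 mm wide; open, the fingers measure 114 mm over their backs; the gripper's body (76 mm by 85 mm) begins 54 mm behind the grasp point. The pads swing forward as they close: fully open they stand 13 mm farther back than shut.
Start: joints at [1.123, 0.707, -0.028, 1.485, 0.022, 0.951, -0.075], TCP at [0.227, -0.528, 0.231] pointing down, gripper open.
Joint ranges: [-2.71, 2.71], [-0.32, 2.16], [-1.57, 1.52], [0, 2.45], [-1.46, 4.6], [0, 2.02], [-2.83, 2.83]. Speed limits (rad/s): [1.89, 1.89, 2.57, 2.57, 3.01, 3.01, 3.01].

INTERFACE

Orientations are given as a 3x3 rotation matrix whose columns are the frame's x, y, z axes.
In Python, from rig import state, get_image, hand_in, boxes_of gives the robot as it stands. The module is installed in compiled form; this text tells all that it offers.
- The arm moves only by the tool jog_arm, never from a script. Its argument "targets" is a list of rows, each a list of 5 numbers: the shift along the world's x, y, z in mm, then the turn about the world's z in rad, then the opening, from 0 (shut) to 1 (fully open). A call has 1 to 12 rows; each row is the pose to reach, as a shift and turn from the pose commanded when the call began; what a row does not reach only later rows make up. A row lasts 1/12 s, in which the tool goes at most 41.7 mm and 7.16 degrees, less where a joint would pass 70% of its speed; a pose out of reach is approached as far as the arm can. A call with a gripper value outside its range is refused whole. The fingers move at their own pace and stop on an object; "newtons" is the grip in N (left out, the last holds). Time passes only in rows, so rows that repeat a pose let the fingers close. It gives the time, the measured TCP pose, the force and the opening at its end, in the units of the state.
- state(): the state, without advancing time (a new reading comes with each control period).
- get_image(name): name is "scene" or "top" or "wrist"; returns a dict with "img" (400x640x3 uint8, red, green, blue), "range_z" (400x640 float32, m along the optical axis (not along the pixel's ray), 0 where there is no reading), "intrinsics" (3x3 intrinsics, pixels), "R" (3x3) and "t" (3): a world point X has camera coordinates R X + t; the wrist camera has in their place "mount" (4x4, takes a point from camera to tool coordinates, whose origin is the TCP and whose axes are the flange's). Camera axes: x right, y down, z forward; pixel columns grow to the right and rows downward; lengths in m; the calibration is good to about 2 mm. A picture is of the moment at which its call begins: read the wrist's pose just before it.
- hand_in(): hands the job in, once; it reports no verdict.
Trained networks look in the newest picture that a camera, given by its name, has taken for a name from the list of things; names that differ only in an ending like _2 or _b are one class to them, and where a whole thing is asked for, a point or a joint stands for the part that bears it (a point fixed in the world has none). Each returns a list of dicts, best first, with "confidence" (0 to 1); they miss things now and then, are a little off and sometimes report something else, mostly with a low value. They report only what shows in the picture. A call takes as long as a camera call.
- boxes_of(camera, query): "uv" ([column, row] in pixels, amid what is visible of it).
The state is a dict: "t": time; "joint_positions": joint angles; "qd": joint speeds; "joint_torque": joint torques, N m; "position": TCP position; "tcp_rot": TCP orientation; "contact_force": force on the tool from outside, world axes, zero at the start; "torque": the same for the moment, N m; "opening": finger opening in m.
Only numpy, scipy, OpenCV 4.12 (cv2) and the standard library are available. Lean on these libraries where they do the work, as an engineer would, in place of code of your own. Each camera call takes 0.05 s, during which the arm holds its last target.

TASK

Log in this batch: first click the batch lever up to the notch with as many dots as there are sample tubes standing in the little white stands, without going past it. Then take the tubes in the cap order red, violet, light blue, yellow (skipping one that is missing): draw each one straight up out of its light stand, so that the stand is neither tipped nor lifted nor shifted from its place, and hold it upright and still for two seconds above the yellow ring, its middle level with the red line in the reader's window, before you lay it down in the steel tray. At the end all tubes lie in the tray, the lever is still at its notch and every stand is upright where it was.

Things in the scene. Friction and masses are not known exactly. Their poses are not given: they have to be found in the camera images.
- lever (a joint): batch lever angle, rad: 0 at the notch marked with an open ring, then 0.28 more at each notch marked with 1, 2, 3, 4, 5 white dots. Vertical axis; grows anticlockwise seen from above (post goes from the scale's left end to its right, as the robot sees it). A sprung ball snaps it into the nearest notch and holds it; moving it on takes 1 to 3 N at the post.
- lever_post (a point): middle of the graspable part of the lever's upright red post, a round post 12 mm across whose top is 14 mm above this point; free to grasp from 12 mm below this point upwards. The post stands at radius 56 mm from the lever's vertical axis; it turns with the lever.
- counter: fixed grey counter box under the lever, 155 x 180 x 28 mm, placed anew at each start; origin on the lever's vertical axis at bench height. The lever's arm points along the box's -x axis, turned by (lever value - 0.70) rad anticlockwise seen from above: at 0 it points to the -x, +y side.
- reader_focus (a point): reading point of the label reader, 43 mm out from its amber window, level with the window's red line and 82 mm above the yellow ring on its foot plate (8 mm thick). x axis into the window, z up. The reader, placed anew at each start, is a fixed white box 70 x 92 x 120 mm high, centred 80 mm beyond this point along x.
- tray: loose pressed steel tray, 190 x 342 mm (x, y) and 16 mm high; flat floor 2 mm thick and 158 x 310 mm, low rim; origin under its centre, at bench height.
- tube_red_centre (a point): capped sample tube with the red cap, 97 mm long, 14 g; this point is at its middle (48.5 mm from either end), z axis along the tube towards the cap. The cap is 18 mm across and takes the top 18 mm; the body is 14 mm across. Missing in some starts (None). At the start it stands loosely in its stand (leaning up to 0.06 rad), foot 5 mm above the bench.
- tube_violet_centre (a point): capped sample tube with the violet cap, 97 mm long, 14 g; this point is at its middle (48.5 mm from either end), z axis along the tube towards the cap. The cap is 18 mm across and takes the top 18 mm; the body is 14 mm across. Missing in some starts (None). At the start it stands loosely in its stand (leaning up to 0.06 rad), foot 5 mm above the bench.
- tube_blue_centre (a point): capped sample tube with the light blue cap, 97 mm long, 14 g; this point is at its middle (48.5 mm from either end), z axis along the tube towards the cap. The cap is 18 mm across and takes the top 18 mm; the body is 14 mm across. Missing in some starts (None). At the start it stands loosely in its stand (leaning up to 0.06 rad), foot 5 mm above the bench.
- tube_yellow_centre (a point): capped sample tube with the yellow cap, 97 mm long, 14 g; this point is at its middle (48.5 mm from either end), z axis along the tube towards the cap. The cap is 18 mm across and takes the top 18 mm; the body is 14 mm across. Missing in some starts (None). At the start it stands loosely in its stand (leaning up to 0.06 rad), foot 5 mm above the bench.
- stand_red: the light (28 g) loose white plastic stand that belongs to the red tube: round foot 52 mm across and 5 mm thick, square upright sleeve 22 mm outside, 17 mm inside, top at 50 mm; origin under the foot's centre, z up. Empty from the start if its tube is missing.
- stand_violet: the light (28 g) loose white plastic stand that belongs to the violet tube: round foot 52 mm across and 5 mm thick, square upright sleeve 22 mm outside, 17 mm inside, top at 50 mm; origin under the foot's centre, z up. Empty from the start if its tube is missing.
- stand_blue: the light (28 g) loose white plastic stand that belongs to the light blue tube: round foot 52 mm across and 5 mm thick, square upright sleeve 22 mm outside, 17 mm inside, top at 50 mm; origin under the foot's centre, z up. Empty from the start if its tube is missing.
- stand_yellow: the light (28 g) loose white plastic stand that belongs to the yellow tube: round foot 52 mm across and 5 mm thick, square upright sleeve 22 mm outside, 17 mm inside, top at 50 mm; origin under the foot's centre, z up. Empty from the start if its tube is missing.

How it is judged:
On the way, in this order (a step that is already met when the one before it is completed fails the run):
1. the batch lever rests in the notch whose dots equal the number of tubes (value of joint lever between 0.75 and 1.21 rad and (((height (world z) of tube_red_centre above -5 m or value of joint lever above 100 rad) and (height (world z) of tube_violet_centre above -5 m or value of joint lever above 100 rad) and (height (world z) of tube_blue_centre above -5 m or value of joint lever above 100 rad) and (height (world z) of tube_yellow_centre above -5 m or value of joint lever above 100 rad)) or value of joint lever below 0.93 rad) and (not ((height (world z) of tube_red_centre above -5 m or value of joint lever above 100 rad) and (height (world z) of tube_violet_centre above -5 m or value of joint lever above 100 rad) and (height (world z) of tube_blue_centre above -5 m or value of joint lever above 100 rad) and (height (world z) of tube_yellow_centre above -5 m or value of joint lever above 100 rad)) or value of joint lever above 1.03 rad) and velocity of joint lever between -0.1 and 0.1 rad/s), for 0.5 s.
2. the tube with the red cap is held still upright at the reading point (within 20 mm and 0.35 rad, for 1 s) (distance between tube_red_centre and reader_focus below 0.02 m and angle between tube_red_centre's own z axis and vertical below 0.35 rad and linear speed of tube_red below 0.03 m/s), for 1 s.
3. the tube with the violet cap is held still upright at the reading point (within 20 mm and 0.35 rad, for 1 s) (distance between tube_violet_centre and reader_focus below 0.02 m and angle between tube_violet_centre's own z axis and vertical below 0.35 rad and linear speed of tube_violet below 0.03 m/s), for 1 s.
4. the tube with the light blue cap is held still upright at the reading point (within 20 mm and 0.35 rad, for 1 s) (distance between tube_blue_centre and reader_focus below 0.02 m and angle between tube_blue_centre's own z axis and vertical below 0.35 rad and linear speed of tube_blue below 0.03 m/s), for 1 s.
5. the tube with the yellow cap is held still upright at the reading point (within 20 mm and 0.35 rad, for 1 s) (distance between tube_yellow_centre and reader_focus below 0.02 m and angle between tube_yellow_centre's own z axis and vertical below 0.35 rad and linear speed of tube_yellow below 0.03 m/s), for 1 s.
At the end, for the whole second after the job is handed in: Lever within 0.09 rad of the notch that equals the number of tubes; every present tube at rest in the tray (middle within 85 mm and 160 mm of its centre along x and y, under 32 mm above the bench); each stand upright within 0.1 rad and within 30 mm of its start (value of joint lever between 0.75 and 1.21 rad and (((height (world z) of tube_red_centre above -5 m or value of joint lever above 100 rad) and (height (world z) of tube_violet_centre above -5 m or value of joint lever above 100 rad) and (height (world z) of tube_blue_centre above -5 m or value of joint lever above 100 rad) and (height (world z) of tube_yellow_centre above -5 m or value of joint lever above 100 rad)) or value of joint lever below 0.93 rad) and (not ((height (world z) of tube_red_centre above -5 m or value of joint lever above 100 rad) and (height (world z) of tube_violet_centre above -5 m or value of joint lever above 100 rad) and (height (world z) of tube_blue_centre above -5 m or value of joint lever above 100 rad) and (height (world z) of tube_yellow_centre above -5 m or value of joint lever above 100 rad)) or value of joint lever above 1.03 rad) and x of tube_red_centre in the frame of tray between -0.085 and 0.085 m and y of tube_red_centre in the frame of tray between -0.16 and 0.16 m and height (world z) of each of tube_red_centre, tube_violet_centre, tube_blue_centre, tube_yellow_centre below 0.032 m and linear speed of each of tube_red, tube_violet, tube_blue, tube_yellow below 0.03 m/s and angle between each of stand_red, stand_violet, stand_blue, stand_yellow's own z axis and vertical below 0.1 rad and distance of each of stand_red, stand_violet, stand_blue, stand_yellow from where it was at the start of the episode below 0.03 m and x of tube_violet_centre in the frame of tray between -0.085 and 0.085 m and y of tube_violet_centre in the frame of tray between -0.16 and 0.16 m and x of tube_blue_centre in the frame of tray between -0.085 and 0.085 m and y of tube_blue_centre in the frame of tray between -0.16 and 0.16 m and x of tube_yellow_centre in the frame of tray between -0.085 and 0.085 m and y of tube_yellow_centre in the frame of tray between -0.16 and 0.16 m); the robot touches nothing.
It fails at once if the stand of the red tube is tipped (over 0.25 rad) or lifted (over 12 mm) (angle between stand_red's own z axis and vertical above 0.25 rad or height (world z) of stand_red above 0.012 m).
It fails at once if the stand of the violet tube is tipped (over 0.25 rad) or lifted (over 12 mm) (angle between stand_violet's own z axis and vertical above 0.25 rad or height (world z) of stand_violet above 0.012 m).
It fails at once if the stand of the light blue tube is tipped (over 0.25 rad) or lifted (over 12 mm) (angle between stand_blue's own z axis and vertical above 0.25 rad or height (world z) of stand_blue above 0.012 m).
It fails at once if the stand of the yellow tube is tipped (over 0.25 rad) or lifted (over 12 mm) (angle between stand_yellow's own z axis and vertical above 0.25 rad or height (world z) of stand_yellow above 0.012 m).
It fails at once if the lever is pushed on past the right notch (value of joint lever above 1.288 rad or (not ((height (world z) of tube_red_centre above -5 m or value of joint lever above 100 rad) and (height (world z) of tube_violet_centre above -5 m or value of joint lever above 100 rad) and (height (world z) of tube_blue_centre above -5 m or value of joint lever above 100 rad) and (height (world z) of tube_yellow_centre above -5 m or value of joint lever above 100 rad)) and value of joint lever above 1.008 rad)).
Of tube_red, tube_violet, tube_blue, tube_yellow only 3 to 4 are there at a start; the rules pass over those that are not, and their reading is None.
At some moment in a run one of tray, petri_dish, tape_roll may be knocked a few centimetres aside while the robot is not near it.
It also fails if it takes over 208 s, if anything falls off the work surface, if the arm or the gripper's body presses on something with over 40 N, if the wrist force passes 120 N, or if a joint passes its speed limit or range.

## Working session

There is one attempt and no reset: what is moved stays moved. The work goes in short steps, Python scripts to look and compute and a tool call to move; the robot and the scene stay as the last step left them, time stands still between calls to the robot, and variables do not carry over. Pictures are saved under pics/ and viewed, and the job is handed in when it is done.

Besides the shell and the picture viewer there is one more tool, called after "Call:" as name(argument=value, ...), one argument or row to a line, values as JSON. jog_arm: Moves the arm, as the interface text tells. Its arguments: {"type":"object","properties":{"targets":{"type":"array","items":{"type":"array","items":{"type":"number"}}},"newtons":{"type":"number"}},"required":["targets"]}

```bash
mkdir -p pics; cat > h.py <<'E'
import numpy as np, cv2
from rig import state, get_image, hand_in, boxes_of
def save(im,name): cv2.imwrite('pics/'+name+'.png',cv2.cvtColor(im,cv2.COLOR_RGB2BGR))
def world(d,u,v,z=None,wp=None):
    z = d['range_z'][int(round(v)),int(round(u))] if z is None else z
    K=d['intrinsics']; c=np.linalg.inv(K)@np.array([u,v,1.])*z
    if 'R' in d: return d['R'].T@(c-d['t'])
    p,R=wp; m=d['mount']; return R@(m[:3,:3]@c+m[:3,3])+p
def ray_plane(d,u,v,h):
    K=d['intrinsics']; c=np.linalg.inv(K)@np.array([u,v,1.]); o=-d['R'].T@d['t']; r=d['R'].T@c
    return o+r*(h-o[2])/r[2]
def proj(d,X):
    c=d['R']@np.asarray(X,float)+d['t']; q=d['intrinsics']@c; return q[:2]/q[2]
E
python3 - <<'E'
from h import *
s=state(); print(s['t'],s['position'],s['tcp_rot'].round(3) if hasattr(s['tcp_rot'],'round') else s['tcp_rot'],s['opening'],s['contact_force'])
for n in ['scene','top','wrist']:
    d=get_image(n); save(d['img'],n+'0'); 
    for q in ['lever_post','counter','tray','tube_red_centre','tube_violet_centre','tube_blue_centre','tube_yellow_centre','stand_red','reader_focus']:
        try:
            b=boxes_of(n,q); print(n,q,[(np.round(x['uv']).tolist(),round(x['confidence'],2)) for x in b])
        except Exception as e: print(n,q,e)
    if 'R' in d: print(n,'cam pos',(-d['R'].T@d['t']).round(3))
E
```

```text
0.0 [ 0.22685719 -0.52806992  0.23083631] [[ 0.919  0.395 -0.001]
 [ 0.395 -0.919  0.001]
 [-0.    -0.001 -1.   ]] 0.08545489810148992 [ 0.12651704 -0.51925792  0.0078796 ]
scene lever_post [([217.0, 254.0], 0.63)]
scene counter [([228.0, 270.0], 0.89)]
scene tray [([393.0, 190.0], 0.62)]
scene tube_red_centre [([287.0, 262.0], 0.58), ([390.0, 189.0], 0.38), ([289.0, 286.0], 0.19)]
scene tube_violet_centre [([345.0, 227.0], 0.46)]
scene tube_blue_centre [([315.0, 243.0], 0.5), ([357.0, 231.0], 0.32)]
scene tube_yellow_centre []
scene stand_red []
scene reader_focus [([294.0, 209.0], 0.88)]
scene cam pos [0.002 0.691 0.56 ]
top lever_post [([239.0, 151.0], 0.79)]
top counter [([241.0, 162.0], 0.62), ([242.0, 151.0], 0.16)]
top tray [([425.0, 214.0], 0.63)]
top tube_red_centre []
top tube_violet_centre [([303.0, 228.0], 0.4), ([241.0, 162.0], 0.17)]
top tube_blue_centre [([275.0, 214.0], 0.37)]
top tube_yellow_centre []
top stand_red []
top reader_focus [([322.0, 165.0], 0.58)]
top cam pos [0.273 0.022 1.252]
wrist lever_post []
wrist counter []
wrist tray []
wrist tube_red_centre []
wrist tube_violet_centre []
wrist tube_blue_centre []
wrist tube_yellow_centre []
wrist stand_red []
wrist reader_focus []
```

View pics/scene0.png

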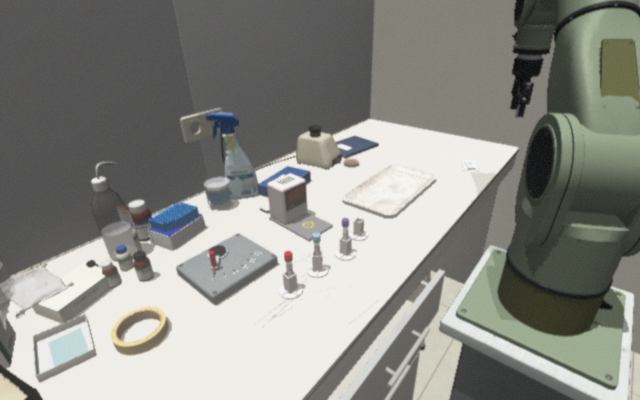

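View pics/top0.png

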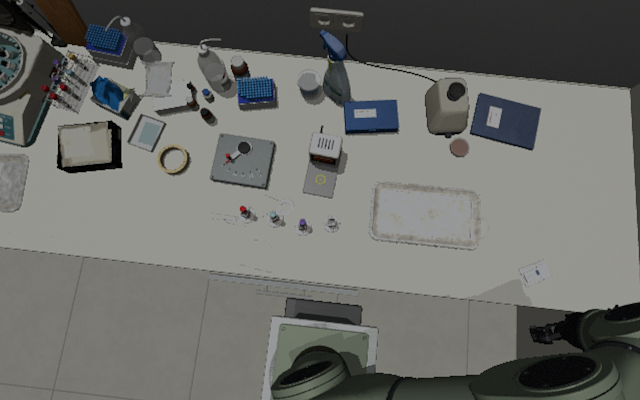

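```bash
python3 - <<'E'
import cv2
a=cv2.imread('pics/scene0.png')[160:330,150:410]; cv2.imwrite('pics/sc0.png',cv2.resize(a,None,fx=3,fy=3,interpolation=cv2.INTER_CUBIC))
a=cv2.imread('pics/top0.png')[100:280,180:380]; cv2.imwrite('pics/tc0.png',cv2.resize(a,None,fx=3.3,fy=3.3,interpolation=cv2.INTER_CUBIC))
E
```

```text
(no output)
```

View pics/sc0.png

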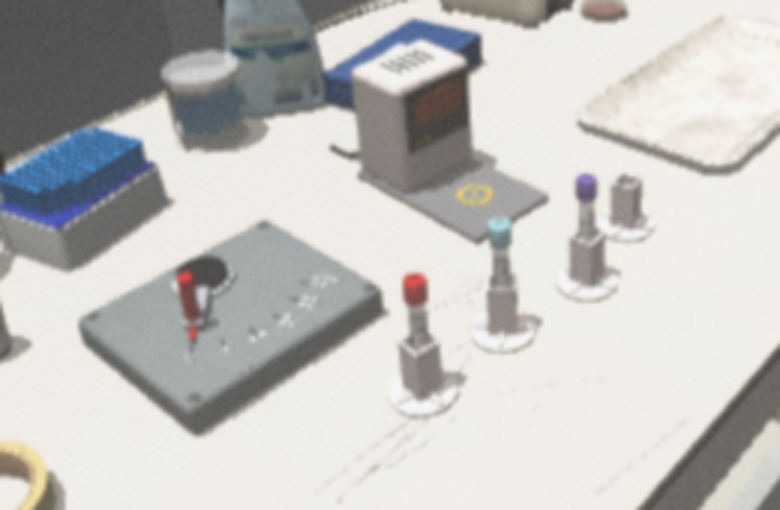

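View pics/tc0.png

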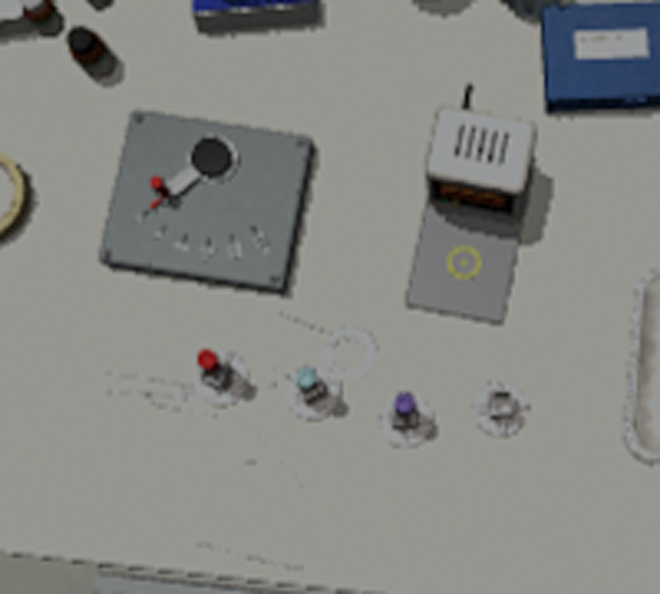

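The scene shows red (287,262), light blue (316,243) and violet (346,227) tubes. A fourth stand at about (360,230) is empty, so yellow is missing, there are 3 tubes, and the lever goes to 3 dots (0.84 rad). The lever post is at the ring end of the scale.

```bash
cat > m.py <<'E'
from h import *
from scipy import ndimage
def pts(d):
    K=d['intrinsics']; H,W=d['range_z'].shape; u,v=np.meshgrid(np.arange(W),np.arange(H)); z=d['range_z']
    c=np.stack([(u-K[0,2])/K[0,0]*z,(v-K[1,2])/K[1,1]*z,z],-1)
    P=(c-d['t'])@d['R']; P[z<=0]=np.nan; return P
def pw(d,p,R):
    K=d['intrinsics']; H,W=d['range_z'].shape; u,v=np.meshgrid(np.arange(W),np.arange(H)); z=d['range_z']
    c=np.stack([(u-K[0,2])/K[0,0]*z,(v-K[1,2])/K[1,1]*z,z],-1)
    m=d['mount']; P=(c@m[:3,:3].T+m[:3,3])@np.asarray(R).T+p; P[z<=0]=np.nan; return P
def masks(img):
    h=cv2.cvtColor(img,cv2.COLOR_RGB2HSV).astype(int); H,S,V=h[...,0],h[...,1],h[...,2]
    return dict(red=((H<6)|(H>174))&(S>140)&(V>70),violet=(H>118)&(H<145)&(S>70)&(V>50),blue=(H>88)&(H<104)&(S>55)&(V>90),yellow=(H>22)&(H<36)&(S>90)&(V>80))
E
python3 - <<'E'
from m import *
for n in ['top','scene']:
    d=get_image(n); P=pts(d); M=masks(d['img'])
    for k,m in M.items():
        l,c=ndimage.label(m)
        for i in range(1,c+1):
            q=l==i
            if q.sum()<8: continue
            X=P[q]; w=np.nanmedian(X,0)
            if not(0.2<w[0]<0.75 and abs(w[1])<0.5): continue
            uv=np.argwhere(q).mean(0)[::-1]
            print(n,k,q.sum(),uv.round(1),w.round(3),np.nanmin(X,0).round(3),np.nanmax(X,0).round(3))
    print(n,'z table',np.nanmedian(P[(P[...,2]<0.02)&(P[...,2]>-0.02)][:,2]))
E
```

```text
top red 9 [227. 155.] [0.609 0.349 0.075] [0.604 0.343 0.071] [0.612 0.352 0.081]
top red 24 [242.2 208.5] [0.447 0.272 0.1  ] [ 0.439  0.263 -0.002] [0.469 0.302 0.106]
top violet 26 [302.  221.9] [0.426 0.095 0.102] [0.419 0.089 0.089] [0.434 0.102 0.106]
top yellow 8 [323.8 181.2] [0.574 0.048 0.008] [0.568 0.045 0.005] [0.582 0.053 0.011]
top z table 0.0009140678754227471
scene red 10 [211.2 252. ] [0.608 0.348 0.078] [0.601 0.346 0.076] [0.612 0.352 0.079]
scene red 17 [287.5 253.6] [0.444 0.276 0.102] [0.438 0.27  0.101] [0.449 0.282 0.104]
scene violet 17 [344.9 220.3] [0.423 0.1   0.102] [0.418 0.092 0.098] [0.43  0.104 0.104]
scene yellow 8 [312.2 224.5] [0.568 0.053 0.01 ] [0.565 0.046 0.008] [0.574 0.061 0.012]
scene z table 0.0018043947105535365
```

```bash
python3 - <<'E'
from m import *
d=get_image('top'); P=pts(d)
c=get_image('scene'); Q=pts(c)
for n,P in (('top',pts(d)),('scene',Q)):
    m=(abs(P[...,2]-0.029)<0.006)&(P[...,0]>0.48)&(P[...,0]<0.72)&(P[...,1]>0.17)&(P[...,1]<0.45)
    l,k=ndimage.label(m); i=np.argmax(np.bincount(l.ravel())[1:])+1
    X=P[l==i][:,:2].astype(np.float32); print(n,len(X),cv2.minAreaRect(X*1000), cv2.boxPoints(cv2.minAreaRect(X*1000)).round(0).tolist())
    # tall stuff on the counter
    m=(P[...,2]>0.036)&(P[...,0]>0.55)&(P[...,0]<0.68)&(P[...,1]>0.22)&(P[...,1]<0.40)
    for p,col in zip(P[m],(d if n=='top' else c)['img'][m]): print(p.round(3),col)
    # reader
    m=(P[...,2]>0.11)&(P[...,2]<0.13)&(P[...,0]>0.5)&(P[...,0]<0.75)&(P[...,1]>-0.05)&(P[...,1]<0.15)
    print('reader',cv2.minAreaRect((P[m][:,:2]*1000).astype(np.float32)),P[m].mean(0))
E
```

```text
top 2399 ((610.604248046875, 310.8074951171875), (180.3961944580078, 156.00173950195312), 86.8758773803711) [[528.0, 225.0], [684.0, 216.0], [693.0, 397.0], [538.0, 405.0]]
[0.676 0.352 0.037] [102 107 107]
[0.665 0.317 0.041] [27 27 28]
[0.664 0.313 0.045] [28 27 30]
[0.666 0.311 0.04 ] [29 29 30]
[0.666 0.308 0.041] [36 36 36]
[0.666 0.305 0.041] [72 73 75]
[0.668 0.299 0.038] [124 127 128]
[0.658 0.368 0.037] [102 107 106]
[0.661 0.323 0.042] [46 44 46]
[0.662 0.321 0.039] [29 29 31]
[0.662 0.317 0.041] [32 31 32]
[0.661 0.313 0.044] [32 32 34]
[0.662 0.31  0.043] [34 34 35]
[0.662 0.307 0.043] [31 31 31]
[0.663 0.304 0.041] [31 30 31]
[0.662 0.3   0.044] [45 45 44]
[0.665 0.299 0.038] [101 103 102]
[0.657 0.325 0.044] [35 35 34]
[0.659 0.323 0.039] [32 31 32]
[0.659 0.32  0.04 ] [34 34 35]
[0.658 0.316 0.044] [36 34 35]
[0.659 0.313 0.041] [36 36 37]
[0.66  0.311 0.038] [37 35 37]
[0.659 0.306 0.044] [36 34 36]
[0.66  0.304 0.04 ] [35 34 36]
[0.661 0.301 0.04 ] [34 33 34]
[0.66  0.297 0.042] [47 47 47]
[0.661 0.294 0.041] [114 116 117]
[0.655 0.326 0.039] [31 31 31]
[0.656 0.323 
[... 13850 characters left out ...]
 [164 150 151]
[0.603 0.355 0.041] [144 121 121]
[0.603 0.353 0.04 ] [137 111 111]
[0.603 0.35  0.038] [146 130 130]
[0.6   0.349 0.039] [152 147 149]
[0.6   0.347 0.038] [132 131 133]
[0.604 0.359 0.041] [160 160 162]
[0.605 0.356 0.038] [152 143 143]
[0.602 0.356 0.04 ] [149 120 121]
[0.602 0.353 0.038] [143 109 110]
[0.602 0.351 0.037] [132 114 115]
[0.599 0.351 0.038] [126 123 122]
[0.606 0.359 0.036] [146 143 146]
[0.605 0.357 0.036] [141 120 120]
[0.603 0.356 0.037] [167 100  97]
[0.598 0.357 0.036] [189  90  87]
[0.594 0.362 0.036] [177 108 106]
reader ((655.0066528320312, 56.617088317871094), (90.41820526123047, 74.11686706542969), 86.2256088256836) [0.64896041 0.06308529 0.11934924]
```

Axis measures (0.648, 0.310) and post (0.607, 0.349), so the lever value is about 0. I'm moving over to the lever.

Call:
jog_arm(
  targets=[
    [220, 430, 20, 1.2, 1],
    [220, 430, 20, 1.2, 1],
    [220, 430, 20, 1.2, 1],
    [220, 430, 20, 1.2, 1],
    [220, 430, 20, 1.2, 1],
    [220, 430, 20, 1.2, 1],
    [220, 430, 20, 1.2, 1],
    [220, 430, 20, 1.2, 1],
    [220, 430, 20, 1.2, 1],
    [220, 430, 20, 1.2, 1],
    [220, 430, 20, 1.2, 1],
    [220, 430, 20, 1.2, 1],
  ],
  newtons=20,
)

```text
t: 2.7
position: [0.4484, -0.0944, 0.2516]
tcp_rot: [[-0.039, 0.999, 0.001], [0.999, 0.039, 0.001], [0.001, 0.001, -1.0]]
contact_force: [-0.1, -0.1, 1.0]
opening: 0.0854
```

```bash
python3 - <<'E'
from h import *
s=state(); print(s['t'],np.round(s['position'],4),np.round(s['tcp_rot'],3),np.round(s['joint_positions'],2),np.round(s['contact_force'],2))
d=get_image('wrist'); print(d['mount'].round(3),d['intrinsics'].round(0)); save(d['img'],'w1')
E
```

```text
2.7 [ 0.4484 -0.0944  0.2516] [[-0.039  0.999  0.001]
 [ 0.999  0.039  0.001]
 [ 0.001  0.001 -1.   ]] [ 0.35  0.52 -0.34  1.85  0.23  0.81 -0.08] [-0.08 -0.11  0.95]
[[-0.    -0.946 -0.324  0.083]
 [ 1.    -0.    -0.    -0.   ]
 [-0.    -0.324  0.946 -0.143]
 [ 0.     0.     0.     1.   ]] [[338.   0. 325.]
 [  0. 338. 204.]
 [  0.   0.   1.]]
```

View pics/w1.png

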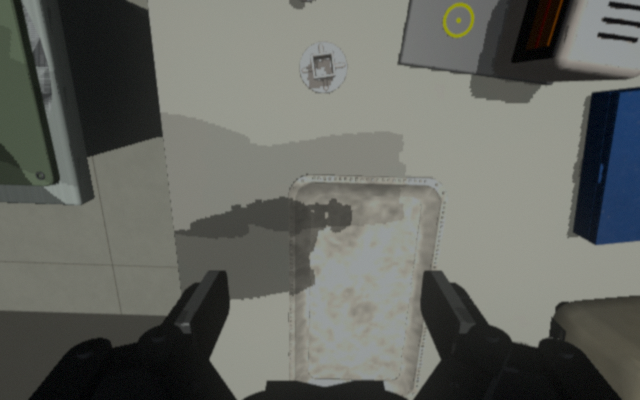

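Wrist view: the empty stand is at (323,68), the tray below it, and the reader at top right. Continuing to the lever.

Call:
jog_arm(
  targets=[
    [159, 443, -50, 1.19, 1],
    [159, 443, -50, 1.19, 1],
    [159, 443, -50, 1.19, 1],
    [159, 443, -50, 1.19, 1],
    [159, 443, -50, 1.19, 1],
    [159, 443, -50, 1.19, 1],
    [159, 443, -50, 1.19, 1],
    [159, 443, -50, 1.19, 1],
    [159, 443, -50, 1.19, 1],
    [159, 443, -50, 1.19, 1],
    [159, 443, -50, 1.19, 1],
    [159, 443, -50, 1.19, 1],
  ],
)

```text
t: 3.75
position: [0.6051, 0.3496, 0.1996]
tcp_rot: [[-0.942, 0.335, -0.002], [0.335, 0.942, 0.001], [0.003, 0.0, -1.0]]
contact_force: [-0.5, -0.6, -0.9]
opening: 0.0854
```

```bash
python3 - <<'E'
from m import *
s=state(); print(s['t'],np.round(s['position'],4),np.round(s['tcp_rot'],3),np.round(s['joint_positions'],2))
d=get_image('wrist'); save(d['img'],'w2')
P=pw(d,s['position'],s['tcp_rot'])
m=masks(d['img'])['red']&(P[...,2]>0.06)&(P[...,2]<0.095)
X=P[m]; print(len(X),np.nanmedian(X,0),np.nanmin(X,0),np.nanmax(X,0), np.argwhere(m).mean(0))
g=d['img'].max(-1)
m=(abs(P[...,2]-0.042)<0.006)&(g<70)&(abs(P[...,0]-.648)<.04)&(abs(P[...,1]-.31)<.04)
X=P[m]; print('knob',len(X),np.nanpercentile(X,2,axis=0),np.nanpercentile(X,98,axis=0))
E
```

```text
3.75 [0.6051 0.3496 0.1996] [[-0.942  0.335 -0.002]
 [ 0.335  0.942  0.001]
 [ 0.003  0.    -1.   ]] [-0.38  1.   -0.58  0.96  0.5   1.3   0.37]
144 [0.60524517 0.34701365 0.07661033] [0.44113533 0.27627923 0.07390169] [0.61253882 0.35287093 0.09498756] [150.34027778 275.71527778]
knob 1167 [0.62854005 0.29309186 0.03884502] [0.66413337 0.32797818 0.04271906]
```

View pics/w2.png

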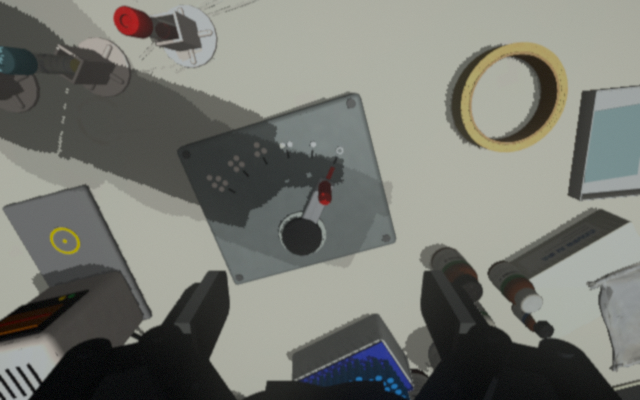

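```bash
python3 - <<'E'
from m import *
s=state(); d=get_image('wrist'); W=pw(d,s['position'],s['tcp_rot']).reshape(-1,3)
C=np.vstack([W,pts(get_image('top')).reshape(-1,3),pts(get_image('scene')).reshape(-1,3)])
C=C[(C[:,2]>0.03)&(C[:,2]<0.13)]
m=(C[:,0]>.5)&(C[:,0]<.8)&(C[:,1]>.15)&(C[:,1]<.5)
g={}
for p in C[m]:
    k=(int(p[0]*50),int(p[1]*50)); g[k]=max(g.get(k,0),p[2])
for i in range(25,40): print(i*20,[int(1000*g.get((i,j),0)) for j in range(7,25)])
E
```

```text
500 [0, 0, 0, 0, 0, 0, 0, 0, 0, 0, 0, 0, 0, 0, 0, 0, 0, 0]
520 [0, 0, 0, 0, 31, 32, 30, 30, 31, 32, 32, 0, 0, 0, 0, 0, 0, 0]
540 [0, 0, 0, 0, 31, 31, 32, 31, 31, 31, 31, 31, 32, 31, 0, 0, 0, 0]
560 [0, 0, 0, 0, 31, 31, 31, 31, 31, 32, 31, 32, 31, 31, 0, 0, 0, 30]
580 [0, 0, 0, 0, 31, 31, 31, 32, 31, 32, 40, 35, 31, 30, 0, 0, 0, 0]
600 [0, 0, 0, 0, 31, 31, 31, 31, 31, 42, 79, 34, 31, 30, 0, 0, 0, 0]
620 [0, 0, 0, 0, 31, 31, 31, 42, 44, 43, 39, 31, 32, 0, 0, 0, 0, 0]
640 [0, 0, 0, 0, 30, 31, 31, 43, 44, 44, 32, 31, 31, 0, 0, 0, 0, 0]
660 [0, 0, 0, 0, 32, 30, 32, 42, 43, 42, 32, 31, 32, 0, 0, 0, 0, 0]
680 [0, 0, 0, 0, 0, 0, 0, 30, 30, 31, 30, 31, 31, 0, 0, 0, 0, 0]
700 [0, 0, 0, 0, 0, 0, 0, 0, 0, 0, 0, 0, 0, 0, 0, 0, 0, 0]
720 [0, 0, 0, 0, 0, 0, 0, 0, 0, 0, 0, 0, 0, 0, 71, 72, 52, 0]
740 [0, 0, 0, 0, 0, 0, 0, 0, 0, 0, 0, 0, 0, 0, 72, 73, 53, 0]
760 [0, 0, 0, 0, 0, 0, 0, 0, 0, 0, 0, 0, 0, 0, 0, 0, 0, 64]
780 [0, 0, 0, 0, 0, 0, 0, 46, 72, 48, 47, 0, 0, 0, 0, 48, 46, 64]
```

Call:
jog_arm(
  targets=[
    [1, -1, -40, 0, 1],
    [1, -1, -80, 0, 1],
    [1, -1, -115, 0, 1],
    [1, -1, -135, 0, 1],
    [1, -1, -143, 0, 1],
    [1, -1, -143, 0, 1],
    [1, -1, -143, 0, 0.5],
    [1, -1, -143, 0, 0.3],
    [1, -1, -143, 0, 0.1],
    [1, -1, -143, 0, 0],
    [1, -1, -143, 0, 0],
    [1, -1, -143, 0, 0],
  ],
  newtons=25,
)

```text
t: 4.95
position: [0.6069, 0.3447, 0.0589]
tcp_rot: [[-0.941, 0.339, 0.0], [0.339, 0.941, 0.002], [0.0, 0.002, -1.0]]
contact_force: [0.1, 1.3, 0.8]
opening: 0.0121
```

Call:
jog_arm(
  targets=[
    [0, 0, 0, 0, 0],
    [0, 0, 0, 0, 0],
    [0, 0, 0, 0, 0],
    [0, 0, 0, 0, 0],
  ],
)

```text
t: 5.28
position: [0.6068, 0.3446, 0.0588]
tcp_rot: [[-0.941, 0.339, 0.0], [0.339, 0.941, 0.002], [0.0, 0.001, -1.0]]
contact_force: [-2.3, 5.5, 6.5]
opening: 0.0105
```

```bash
python3 - <<'E'
from m import *
s=state(); print(s['t'],np.round(s['position'],4),np.round(s['contact_force'],2),s['opening'])
d=get_image('wrist'); save(d['img'],'w3')
E
```

```text
5.2833 [0.6068 0.3446 0.0588] [-2.28  5.51  6.49] 0.010466483833829823
```

View pics/w3.png

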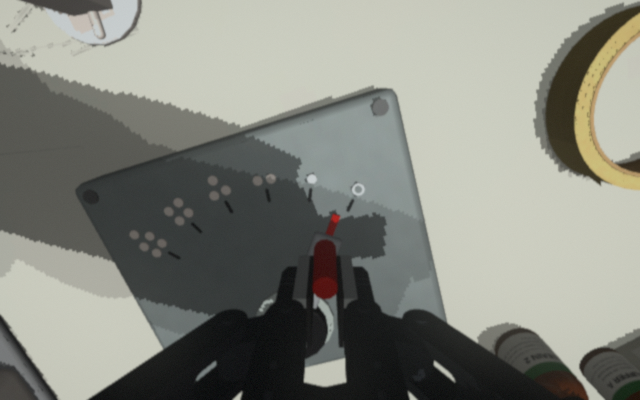

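Post gripped. I'm arcing it gently to just short of 3 dots, then checking.

Call:
jog_arm(
  targets=[
    [-4, -5, 0, 0, 0],
    [-7, -9, 0, 0, 0],
    [-9, -14, 0, 0, 0],
    [-12, -19, 0, 0, 0],
    [-13, -24, 0, 0, 0],
    [-14, -28, 0, 0, 0],
    [-15, -32, 0, 0, 0],
    [-15, -35, 0, 0, 0],
    [-15, -38, 0, 0, 0],
    [-15, -39, 0, 0, 0],
    [-15, -39, 0, 0, 0],
    [-15, -39, 0, 0, 0],
  ],
  newtons=25,
)

```text
t: 6.33
position: [0.5923, 0.3049, 0.0585]
tcp_rot: [[-0.941, 0.339, 0.001], [0.339, 0.941, 0.001], [-0.0, 0.001, -1.0]]
contact_force: [0.9, 4.0, 5.5]
opening: 0.0105
```

```bash
python3 - <<'E'
from m import *
s=state(); print(s['t'],np.round(s['position'],4),np.round(s['contact_force'],2),s['opening'])
d=get_image('wrist'); save(d['img'],'w4')
E
```

```text
6.3333 [0.5923 0.3049 0.0585] [0.86 3.96 5.46] 0.010506729168302574
```

View pics/w4.png

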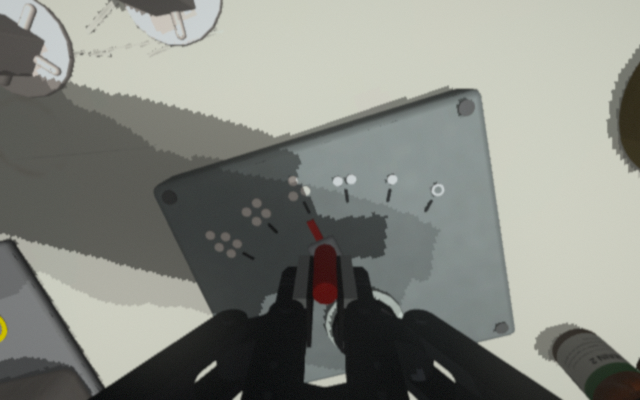

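The pointer lines up with the 3-dot mark at (305,207). Releasing.

Call:
jog_arm(
  targets=[
    [0, 0, 0, 0, 0.2],
    [0, 0, 0, 0, 0.4],
    [0, 0, 0, 0, 0.5],
    [0, 0, 0, 0, 0.6],
    [0, 0, 40, 0, 0.6],
    [0, 0, 80, 0, 0.6],
    [0, 0, 120, 0, 0.6],
    [0, 0, 140, 0, 0.6],
    [0, 0, 140, 0, 0.6],
    [0, 0, 140, 0, 0.6],
  ],
)

```text
t: 7.22
position: [0.5922, 0.3047, 0.1991]
tcp_rot: [[-0.941, 0.339, 0.001], [0.339, 0.941, 0.0], [-0.001, 0.001, -1.0]]
contact_force: [-0.5, 0.1, -0.8]
opening: 0.0516
```

```bash
python3 - <<'E'
from m import *
s=state(); print(s['t'],np.round(s['position'],4),np.round(s['contact_force'],2),s['opening'])
d=get_image('wrist'); save(d['img'],'w5'); P=pw(d,s['position'],s['tcp_rot'])
m=masks(d['img'])['red']&(P[...,2]>0.065)&(P[...,2]<0.09)&(P[...,0]>.55)
c=np.nanmedian(P[m],0); print(c, (np.arctan2(c[1]-.3105,c[0]-.6463)%6.283)-2.387)
E
```

```text
7.2167 [0.5922 0.3047 0.1991] [-0.46  0.05 -0.78] 0.05161193463501459
[0.59150118 0.30497697 0.07623729] 0.85485551308278
```

View pics/w5.png

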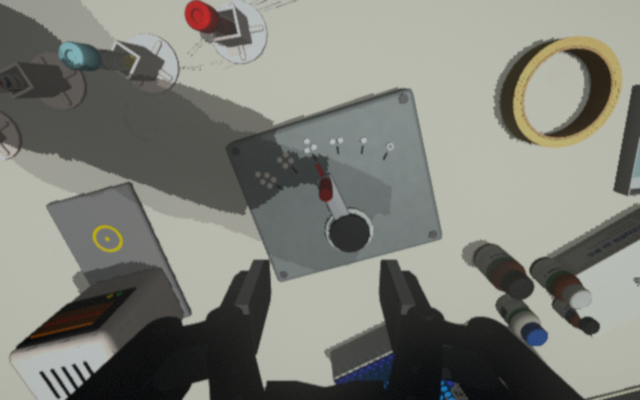

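Lever sits in the 3-dot notch (measured 0.85). Now the reader ring and the tubes.

```bash
python3 - <<'E'
from m import *
s=state(); 
d=get_image('wrist'); P=pw(d,s['position'],s['tcp_rot'])
h=cv2.cvtColor(d['img'],cv2.COLOR_RGB2HSV); m=(h[...,0]>20)&(h[...,0]<35)&(h[...,1]>100)
m[:, :80]=0; m[:,140:]=0; m[:210]=0;m[270:]=0
X=P[m]; print('wrist ring',m.sum(),np.nanmean(X,0),(np.nanmin(X[:,:2],0)+np.nanmax(X[:,:2],0))/2, np.nanpercentile(X,[2,98],axis=0))
for n in ['top','scene']:
    d=get_image(n); Q=pts(d); h=cv2.cvtColor(d['img'],cv2.COLOR_RGB2HSV)
    m=(h[...,0]>18)&(h[...,0]<38)&(h[...,1]>50)&(abs(Q[...,0]-.575)<.04)&(abs(Q[...,1]-.053)<.04)
    X=Q[m]; print(n,m.sum(),np.nanmean(X,0),(np.nanmin(X[:,:2],0)+np.nanmax(X[:,:2],0))/2)
    m=(Q[...,2]>0.115)&(Q[...,2]<0.125)&(Q[...,0]>.58)&(Q[...,0]<.75)&(Q[...,1]>-.03)&(Q[...,1]<.13)
    print(cv2.minAreaRect((Q[m][:,:2]*1000).astype(np.float32)))
    m=(Q[...,2]>0.004)&(Q[...,2]<0.014)&(Q[...,0]>.50)&(Q[...,0]<.61)&(Q[...,1]>-.0)&(Q[...,1]<.13)
    l,k=ndimage.label(m); i=np.argmax(np.bincount(l.ravel())[1:])+1
    print(' plate',cv2.boxPoints(cv2.minAreaRect((Q[l==i][:,:2]*1000).astype(np.float32))).round().tolist())
E
```

```text
wrist ring 296 [0.57793748 0.05998435 0.00874301] [0.57806559 0.06018406] [[0.56281769 0.04446784 0.00727198]
 [0.59332915 0.07507033 0.01008952]]<stdin>:10: RuntimeWarning: Mean of empty slice
Traceback (most recent call last):
ValueError: zero-size array to reduction operation fmin which has no identity
```

Ring centre is (0.578, 0.060), which agrees with the reader box, so focus z is 0.090. Moving to look over the tubes.

Call:
jog_arm(
  targets=[
    [0, 0, 50, 0, 0.7],
    [-155, -145, 50, -1.225, 0.7],
    [-155, -145, 50, -1.225, 0.7],
    [-155, -145, 50, -1.225, 0.7],
    [-155, -145, 50, -1.225, 0.7],
    [-155, -145, 50, -1.225, 0.7],
    [-155, -145, 50, -1.225, 0.7],
    [-155, -145, 50, -1.225, 0.7],
    [-155, -145, 50, -1.225, 0.7],
    [-155, -145, 50, -1.225, 0.7],
    [-155, -145, 50, -1.225, 0.7],
    [-155, -145, 50, -1.225, 0.7],
  ],
)

```text
t: 8.37
position: [0.4367, 0.1597, 0.2477]
tcp_rot: [[0.006, 1.0, -0.001], [1.0, -0.006, -0.001], [-0.001, -0.001, -1.0]]
contact_force: [0.4, -0.9, 0.5]
opening: 0.0598
```

```bash
cat > caps.py <<'E'
from m import *
import sys
s=state(); print(s['t'],np.round(s['position'],4),np.round(s['tcp_rot'],3).tolist(),np.round(s['joint_positions'],2),round(s['opening'],4))
d=get_image('wrist'); save(d['img'],sys.argv[1]); P=pw(d,s['position'],s['tcp_rot'])
for k,m in masks(d['img']).items():
    m=m&(P[...,2]>.092)&(P[...,2]<.115)&(P[...,0]<.55)&(P[...,0]>.35)
    if m.sum()>20:
        X=P[m]; print(k,m.sum(),((np.nanpercentile(X,3,axis=0)+np.nanpercentile(X,97,axis=0))/2).round(4),np.ptp(X,axis=0).round(3),np.argwhere(m).mean(0)[::-1].round())
E
python3 caps.py w6
```

```text
8.3667 [0.4367 0.1597 0.2477] [[0.006, 1.0, -0.001], [1.0, -0.006, -0.001], [-0.001, -0.001, -1.0]] [-0.24  0.53 -0.3   1.83  0.21  0.81 -0.66] 0.0598
red 359 [0.4446 0.2714 0.1012] [0.015 0.016 0.006] [334.  49.]
violet 145 [0.4251 0.0958 0.1011] [0.013 0.015 0.005] [313. 251.]
blue 271 [0.4378 0.1843 0.1011] [0.015 0.016 0.005] [326. 160.]
```

View pics/w6.png

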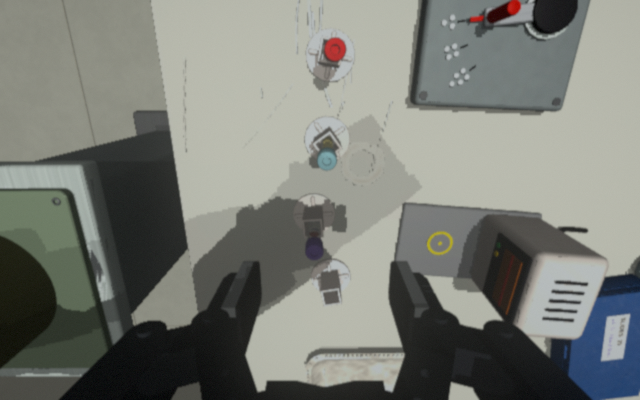

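Caps found: red (334,49), blue (326,160), violet (313,251), with coordinates consistent across cameras. Going over red and down.

Call:
jog_arm(
  targets=[
    [8, 112, 0, 0, 0.6],
    [8, 112, 0, 0, 0.6],
    [8, 112, 0, 0, 0.6],
    [8, 112, 0, 0, 0.6],
    [8, 112, -40, 0, 0.6],
    [8, 112, -80, 0, 0.6],
    [8, 112, -115, 0, 0.6],
    [8, 112, -125, 0, 0.6],
    [8, 112, -125, 0, 0.6],
  ],
)

```text
t: 9.17
position: [0.4437, 0.271, 0.1204]
tcp_rot: [[-0.004, 1.0, -0.005], [1.0, 0.004, -0.002], [-0.002, -0.005, -1.0]]
contact_force: [-0.2, -0.6, 0.4]
opening: 0.0514
```

```bash
python3 caps.py w7
```

```text
9.1667 [0.4437 0.271  0.1204] [[-0.004, 1.0, -0.005], [1.0, 0.004, -0.002], [-0.002, -0.005, -1.0]] [-0.49  0.8  -0.22  1.8   0.29  0.58 -0.89] 0.0514
red 588 [0.4454 0.2749 0.0993] [0.016 0.014 0.01 ] [330. 244.]
```

View pics/w7.png

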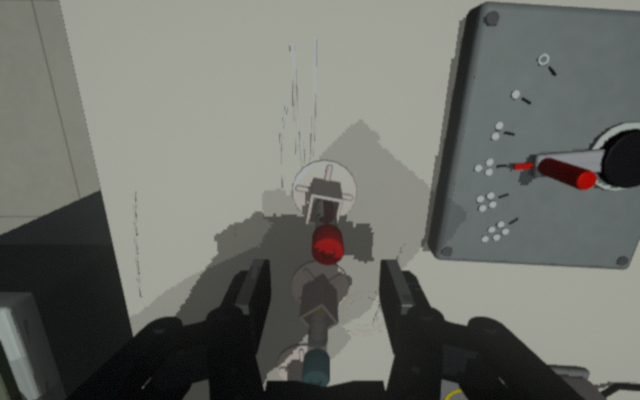

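Call:
jog_arm(
  targets=[
    [1, 2, -20, 0, 0.6],
    [1, 2, -40, 0, 0.6],
    [1, 2, -50, 0, 0.6],
    [1, 2, -50, 0, 0.5],
    [1, 2, -50, 0, 0.4],
    [1, 2, -50, 0, 0.3],
    [1, 2, -50, 0, 0.25],
    [1, 2, -50, 0, 0.2],
    [1, 2, -50, 0, 0.15],
    [1, 2, -50, 0, 0.1],
    [1, 2, -50, 0, 0.05],
    [1, 2, -50, 0, 0],
  ],
  newtons=20,
)

```text
t: 10.22
position: [0.446, 0.2738, 0.0735]
tcp_rot: [[-0.0, 1.0, 0.0], [1.0, 0.0, 0.0], [0.0, 0.0, -1.0]]
contact_force: [-1.7, 0.7, 7.1]
opening: 0.0166
```

Call:
jog_arm(
  targets=[
    [0, 0, 0, 0, 0],
    [0, 0, 0, 0, 0],
    [0, 0, 0, 0, 0],
    [0, 0, 5, 0, 0],
    [0, 0, 10, 0, 0],
    [0, 0, 10, 0, 0],
  ],
)

```text
t: 10.72
position: [0.4463, 0.2739, 0.0843]
tcp_rot: [[0.0, 1.0, 0.001], [1.0, -0.0, 0.001], [0.001, 0.001, -1.0]]
contact_force: [0.3, 0.5, 0.3]
opening: 0.0169
```

```bash
cat > look.py <<'E'
from m import *
import sys
s=state(); print(s['t'],np.round(s['position'],4),np.round(s['contact_force'],2),round(s['opening'],4))
w=get_image('wrist')['img']; t=get_image('scene')['img']
c=cv2.resize(t[180:310,200:420],(640,378),interpolation=cv2.INTER_CUBIC)
save(cv2.resize(np.vstack([w,c]),(480,583)),sys.argv[1])
E
python3 look.py w8
```

```text
10.7167 [0.4463 0.2739 0.0843] [0.33 0.46 0.28] 0.0169
```

View pics/w8.png

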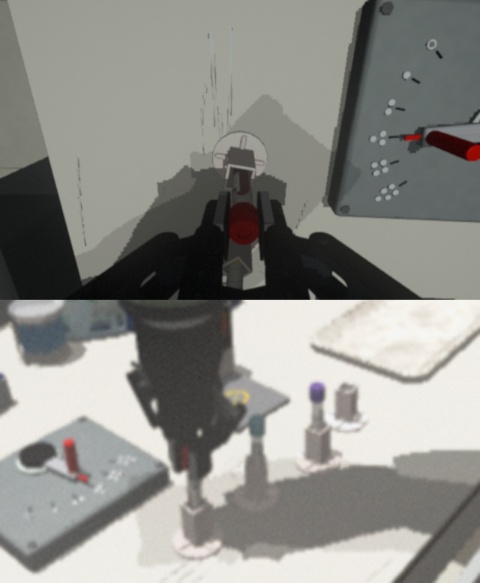

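Call:
jog_arm(
  targets=[
    [0, 0, 10, 0, 0],
    [0, 0, 20, 0, 0],
    [0, 0, 30, 0, 0],
    [0, 0, 40, 0, 0],
    [0, 0, 50, 0, 0],
    [0, 0, 60, 0, 0],
    [0, 0, 70, 0, 0],
    [0, 0, 80, 0, 0],
    [0, 0, 80, 0, 0],
  ],
)

```text
t: 11.57
position: [0.4466, 0.2741, 0.1656]
tcp_rot: [[0.0, 1.0, 0.002], [1.0, -0.0, 0.002], [0.002, 0.002, -1.0]]
contact_force: [0.6, -0.3, 0.3]
opening: 0.0163
```

```bash
python3 look.py w9
```

```text
11.5667 [0.4466 0.2741 0.1656] [ 0.6  -0.28  0.31] 0.0163
```

View pics/w9.png

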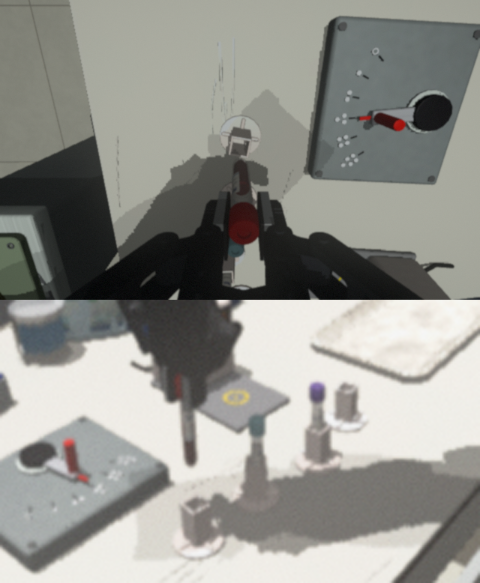

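Red is out and its stand stands undisturbed. On to the reader.

Call:
jog_arm(
  targets=[
    [12, -20, 0, 0, 0],
    [30, -48, 0, 0, 0],
    [48, -79, 0, 0, 0],
    [67, -110, 0, 0, 0],
    [86, -141, 0, 0, 0],
    [104, -170, 0, 0, 0],
    [120, -196, 0, 0, 0],
    [128, -209, -10, 0, 0],
    [131, -214, -25, 0, 0],
    [131, -214, -40, 0, 0],
    [131, -214, -50, 0, 0],
    [131, -214, -55, 0, 0],
  ],
)

```text
t: 12.67
position: [0.5761, 0.0601, 0.1065]
tcp_rot: [[-0.001, 1.0, -0.002], [1.0, 0.001, 0.0], [0.0, -0.002, -1.0]]
contact_force: [-0.4, -0.0, -0.6]
opening: 0.0167
```

```bash
cat > tube.py <<'E'
from m import *
import sys
# measure held tube near reader: points near TCP xy below fingers
s=state(); p=np.array(s['position']); print(s['t'],p.round(4),np.round(s['contact_force'],2),round(s['opening'],4))
w=get_image('wrist'); R=np.array(s['tcp_rot'])
for n in ['scene','top','wrist']:
    d=w if n=='wrist' else get_image(n)
    P=pw(d,p,R) if n=='wrist' else pts(d)
    m=(np.hypot(P[...,0]-p[0],P[...,1]-p[1])<0.028)&(P[...,2]>0.025 if n!='x' else 1)&(P[...,2]<p[2]+.005)
    X=P[m]
    if len(X)<5: print(n,'few',len(X)); continue
    print(n,len(X),'zmin',np.nanmin(X[:,2]).round(4))
    for a in np.arange(.03,.13,.02):
        Y=X[(X[:,2]>=a)&(X[:,2]<a+.02)]
        if len(Y)>3: print('  z%.2f'%a,len(Y),np.median(Y,0).round(4))
d=get_image('scene'); save(np.vstack([cv2.resize(d['img'][150:280,220:420],(640,416),interpolation=cv2.INTER_CUBIC)]),sys.argv[1])
E
python3 tube.py s10
```

```text
12.6667 [0.5761 0.0601 0.1065] [-0.45 -0.05 -0.64] 0.0167
scene 123 zmin 0.0398
  z0.03 12 [0.5701 0.0668 0.0453]
  z0.05 34 [0.5694 0.0669 0.0605]
  z0.07 32 [0.5692 0.0662 0.0806]
  z0.09 40 [0.5699 0.0657 0.1001]
  z0.11 5 [0.5853 0.0664 0.1108]
top few 0
wrist 1433 zmin 0.0416
  z0.03 77 [0.5725 0.0676 0.047 ]
  z0.05 296 [0.5728 0.067  0.0606]
  z0.07 402 [0.5736 0.0662 0.0812]
  z0.09 575 [0.5743 0.0653 0.1014]
  z0.11 83 [0.5731 0.0659 0.1107]
```

View pics/s10.png

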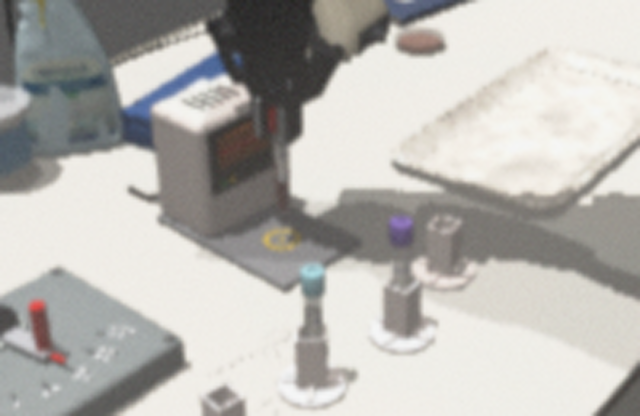

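The tube is upright, foot at z≈0.041, middle at about 0.089, on the focus. Holding over 2 s.

Call:
jog_arm(
  targets=[
    [3, 0, 1, 0, 0],
    [3, 0, 1, 0, 0],
    [3, 0, 1, 0, 0],
    [3, 0, 1, 0, 0],
    [3, 0, 1, 0, 0],
    [3, 0, 1, 0, 0],
    [3, 0, 1, 0, 0],
    [3, 0, 1, 0, 0],
    [3, 0, 1, 0, 0],
    [3, 0, 1, 0, 0],
    [3, 0, 1, 0, 0],
    [3, 0, 1, 0, 0],
  ],
)

```text
t: 13.87
position: [0.58, 0.0597, 0.1093]
tcp_rot: [[-0.0, 1.0, -0.0], [1.0, 0.0, -0.0], [-0.0, -0.0, -1.0]]
contact_force: [-1.4, -0.6, 0.5]
opening: 0.017
```

Call:
jog_arm(
  targets=[
    [0, 0, 0, 0, 0],
    [0, 0, 0, 0, 0],
    [0, 0, 0, 0, 0],
    [0, 0, 0, 0, 0],
    [0, 0, 0, 0, 0],
    [0, 0, 0, 0, 0],
    [0, 0, 0, 0, 0],
    [0, 0, 0, 0, 0],
    [0, 0, 0, 0, 0],
    [0, 0, 0, 0, 0],
    [0, 0, 0, 0, 0],
    [0, 0, 0, 0, 0],
  ],
)

```text
t: 14.87
position: [0.58, 0.0597, 0.1093]
tcp_rot: [[0.0, 1.0, -0.0], [1.0, -0.0, -0.0], [-0.0, -0.0, -1.0]]
contact_force: [0.3, 0.0, 0.2]
opening: 0.017
```

Call:
jog_arm(
  targets=[
    [0, 0, 0, 0, 0],
    [0, 0, 0, 0, 0],
    [0, 0, 0, 0, 0],
    [0, 0, 0, 0, 0],
    [0, 0, 0, 0, 0],
    [0, 0, 0, 0, 0],
  ],
)

```text
t: 15.37
position: [0.58, 0.0597, 0.1093]
tcp_rot: [[-0.0, 1.0, -0.0], [1.0, 0.0, -0.0], [-0.0, -0.0, -1.0]]
contact_force: [-0.5, 0.0, 0.3]
opening: 0.017
```

```bash
cat > tray.py <<'E'
from m import *
import sys
for n in ['top','scene']:
    d=get_image(n); P=pts(d); b=boxes_of(n,'tray'); print(n,[(np.round(x['uv']).tolist(),round(x['confidence'],2)) for x in b[:2]])
    m=(P[...,2]>0.008)&(P[...,2]<0.022)&(P[...,0]>.25)&(P[...,0]<.62)&(P[...,1]<-.04)&(P[...,1]>-.6)
    l,k=ndimage.label(ndimage.binary_dilation(m,iterations=2)); i=np.argmax(np.bincount(l.ravel())[1:])+1
    X=(P[(l==i)&m][:,:2]*1000).astype(np.float32); r=cv2.minAreaRect(X); print(len(X),np.round(r[0]),np.round(r[1]),r[2], cv2.boxPoints(r).round().tolist())
    if n=='top': save(cv2.resize(d['img'][120:290,300:520],(660,510),interpolation=cv2.INTER_CUBIC),sys.argv[1])
E
python3 tray.py t11
```

```text
top [([437.0, 216.0], 0.96)]
1173 [ 499. -314.] [199. 266.] 0.30522218346595764 [[399.0, -182.0], [400.0, -448.0], [599.0, -447.0], [598.0, -181.0]]
scene [([393.0, 190.0], 0.78), ([347.0, 231.0], 0.36)]
767 [ 502. -274.] [191. 345.] 0.3173535168170929 [[406.0, -102.0], [408.0, -447.0], [599.0, -446.0], [597.0, -101.0]]
```

View pics/t11.png

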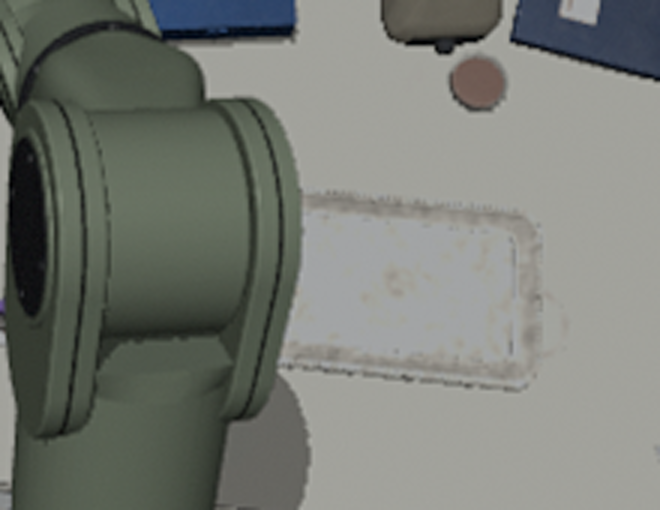

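Read held over 2 s. Tray centre is (0.502, -0.274) and it's square to the axes. Carrying red there.

Call:
jog_arm(
  targets=[
    [-5, -10, 20, 0, 0],
    [-10, -35, 40, 0, 0],
    [-15, -70, 50, 0, 0],
    [-20, -110, 50, 0, 0],
    [-25, -150, 50, 0, 0],
    [-30, -190, 50, 0, 0],
    [-33, -230, 50, 0, 0],
    [-36, -270, 50, 0, 0],
    [-40, -310, 50, 0, 0],
    [-40, -340, 50, 0, 0],
    [-40, -360, 50, 0, 0],
    [-40, -360, 50, 0, 0],
  ],
)

```text
t: 16.57
position: [0.5386, -0.3052, 0.1588]
tcp_rot: [[0.005, 1.0, -0.001], [1.0, -0.005, -0.002], [-0.002, -0.001, -1.0]]
contact_force: [-0.6, -0.6, -0.9]
opening: 0.0168
```

Call:
jog_arm(
  targets=[
    [0, 0, -20, 0, 0],
    [0, 0, -40, 0, 0],
    [0, 0, -60, 0, 0],
    [0, 0, -75, 0, 0],
    [0, 0, -82, 0, 0],
    [0, 0, -85, 0, 0],
    [0, 0, -85, 0, 0],
  ],
)

```text
t: 17.15
position: [0.54, -0.3, 0.0743]
tcp_rot: [[-0.0, 1.0, -0.0], [1.0, 0.0, 0.0], [0.0, -0.0, -1.0]]
contact_force: [0.4, -0.7, 0.5]
opening: 0.0167
```

```bash
python3 - <<'E'
from m import *
s=state(); p=np.array(s['position']);R=np.array(s['tcp_rot']); print(p.round(4),np.round(s['contact_force'],2),s['opening'],np.round(s['joint_positions'],2))
d=get_image('wrist'); P=pw(d,p,R)
m=(P[...,2]<.03)&(P[...,2]>-.02)&(abs(P[...,0]-p[0])<.05)&(P[...,1]>-.28)&(P[...,1]<-.15); print('floor',np.nanmedian(P[m][:,2]))
save(d['img'],'w12'); 
m=(np.hypot(P[...,0]-p[0],P[...,1]-p[1])<0.028)&(P[...,2]>0.006)&(P[...,2]<p[2])
print(np.nanpercentile(P[m],[0,2,50],axis=0).round(4))
E
python3 tray.py t12
```

```text
[ 0.54   -0.3     0.0743] [ 0.36 -0.68  0.47] 0.016680436314362446 [ 0.62  0.99 -0.35  1.46  0.43  0.76  0.1 ]
floor 0.0022786941124186416
[[ 0.5301 -0.3013  0.01  ]
 [ 0.5309 -0.2986  0.0138]
 [ 0.5375 -0.2941  0.0505]]
top [([408.0, 213.0], 0.91)]
947 [ 507. -213.] [199. 214.] 0.3551467955112457 [[407.0, -106.0], [408.0, -320.0], [607.0, -319.0], [606.0, -105.0]]
scene [([392.0, 191.0], 0.87)]
748 [ 502. -273.] [190. 343.] 0.18214137852191925 [[407.0, -102.0], [408.0, -445.0], [598.0, -444.0], [597.0, -101.0]]
```

View pics/w12.png

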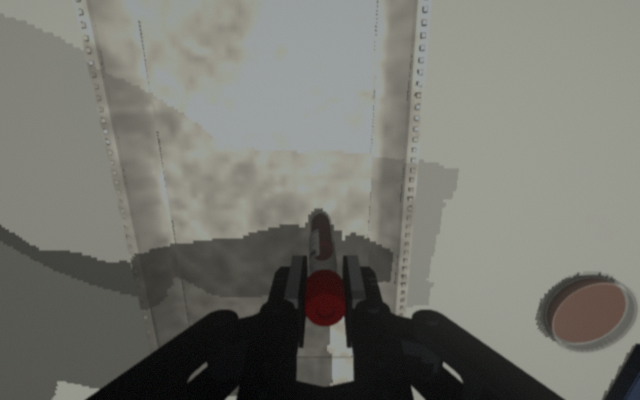

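Call:
jog_arm(
  targets=[
    [0, 0, -2, 0, 0],
    [0, 0, -4, 0, 0],
    [0, 0, -4, 0, 0],
    [0, 0, -4, 0, 0.25],
    [0, 0, -4, 0, 0.35],
    [0, 0, -4, 0, 0.5],
    [0, 0, -4, 0, 0.6],
    [0, 0, -4, 0, 0.6],
    [0, 0, -4, 0, 0.6],
  ],
)

```text
t: 18.15
position: [0.54, -0.3002, 0.0702]
tcp_rot: [[0.0, 1.0, -0.0], [1.0, -0.0, 0.0], [0.0, -0.0, -1.0]]
contact_force: [0.6, -0.8, 0.3]
opening: 0.051
```

Call:
jog_arm(
  targets=[
    [0, 0, 15, 0, 0.6],
    [0, 0, 35, 0, 0.6],
    [0, 0, 60, 0, 0.6],
    [0, 0, 65, 0, 0.6],
    [0, 0, 65, 0, 0.6],
  ],
)

```text
t: 18.57
position: [0.5406, -0.3006, 0.1368]
tcp_rot: [[0.0, 1.0, 0.002], [1.0, -0.0, -0.001], [-0.001, 0.002, -1.0]]
contact_force: [0.3, -0.5, 0.4]
opening: 0.0509
```

```bash
python3 caps.py w13; python3 - <<'E'
from m import *
d=get_image('scene'); save(cv2.resize(d['img'][130:280,260:460],(640,480)),'s13')
E
```

```text
18.5667 [ 0.5406 -0.3006  0.1368] [[0.0, 1.0, 0.002], [1.0, -0.0, -0.001], [-0.001, 0.002, -1.0]] [ 0.63  0.9  -0.38  1.42  0.39  0.89  0.13] 0.0509
```

View pics/w13.png

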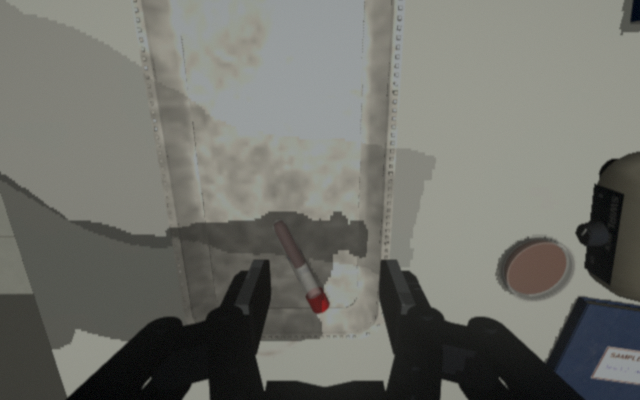

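View pics/s13.png

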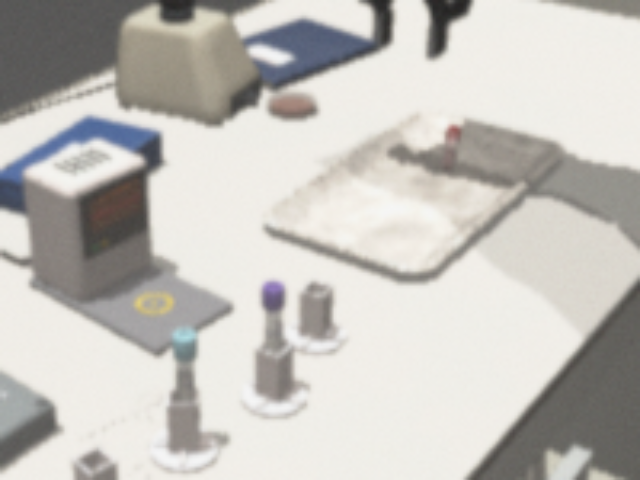

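Red toppled on its own and lies at (300,265) in the tray. Next, violet.

Call:
jog_arm(
  targets=[
    [-10, 30, 25, 0, 0.6],
    [-20, 70, 35, 0, 0.6],
    [-30, 110, 35, 0, 0.6],
    [-42, 150, 35, 0, 0.6],
    [-54, 190, 35, 0, 0.6],
    [-66, 230, 35, 0, 0.6],
    [-78, 270, 35, 0, 0.6],
    [-90, 310, 35, 0, 0.6],
    [-100, 345, 35, 0, 0.6],
    [-110, 375, 35, 0, 0.6],
    [-115, 396, 35, 0, 0.6],
    [-115, 396, 35, 0, 0.6],
  ],
)

```text
t: 19.67
position: [0.4236, 0.0998, 0.1697]
tcp_rot: [[-0.006, 1.0, -0.001], [1.0, 0.006, 0.001], [0.001, -0.001, -1.0]]
contact_force: [1.0, -0.5, -0.2]
opening: 0.0515
```

Call:
jog_arm(
  targets=[
    [0, 0, -20, 0, 0.6],
    [0, 0, -48, 0, 0.6],
    [0, 0, -50, 0, 0.6],
    [0, 0, -50, 0, 0.6],
  ],
)

```text
t: 20.0
position: [0.4242, 0.0952, 0.1193]
tcp_rot: [[-0.0, 1.0, -0.003], [1.0, 0.0, -0.001], [-0.001, -0.003, -1.0]]
contact_force: [-0.4, 0.2, 0.4]
opening: 0.0515
```

```bash
python3 caps.py w14
```

```text
20.0 [0.4242 0.0952 0.1193] [[-0.0, 1.0, -0.003], [1.0, 0.0, -0.001], [-0.001, -0.003, -1.0]] [-0.18  0.72 -0.2   2.1   0.38  0.36 -0.69] 0.0515
violet 871 [0.4253 0.0963 0.0979] [0.016 0.017 0.012] [328. 249.]
blue 969 [0.4377 0.1826 0.101 ] [0.016 0.016 0.006] [356.  79.]
```

View pics/w14.png

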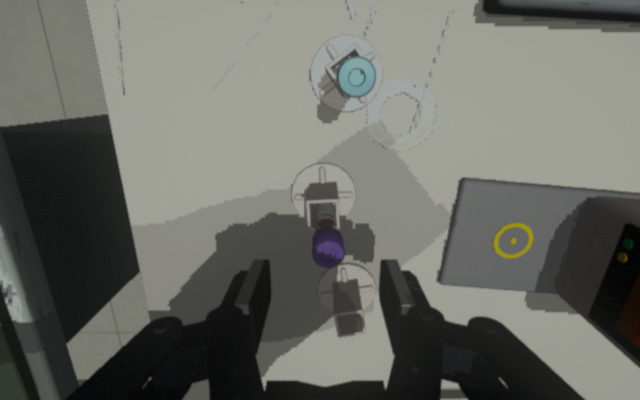

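Call:
jog_arm(
  targets=[
    [1, 0, -20, 0, 0.6],
    [1, 0, -40, 0, 0.6],
    [1, 0, -50, 0, 0.6],
    [1, 0, -50, 0, 0.5],
    [1, 0, -50, 0, 0.4],
    [1, 0, -50, 0, 0.3],
    [1, 0, -50, 0, 0.25],
    [1, 0, -50, 0, 0.2],
    [1, 0, -50, 0, 0.15],
    [1, 0, -50, 0, 0.1],
    [1, 0, -50, 0, 0.05],
    [1, 0, -50, 0, 0],
  ],
  newtons=20,
)

```text
t: 21.05
position: [0.426, 0.0957, 0.0705]
tcp_rot: [[-0.0, 1.0, 0.0], [1.0, 0.0, -0.0], [-0.0, 0.0, -1.0]]
contact_force: [-1.5, -0.7, 6.3]
opening: 0.0168
```

Call:
jog_arm(
  targets=[
    [0, 0, 0, 0, 0],
    [0, 0, 0, 0, 0],
    [0, 0, 0, 0, 0],
    [0, 0, 5, 0, 0],
    [0, 0, 10, 0, 0],
    [0, 0, 10, 0, 0],
  ],
)

```text
t: 21.55
position: [0.4263, 0.0957, 0.0812]
tcp_rot: [[0.0, 1.0, 0.001], [1.0, -0.0, 0.0], [0.0, 0.001, -1.0]]
contact_force: [-1.0, 0.4, 0.6]
opening: 0.0168
```

```bash
python3 look.py w15
```

```text
21.55 [0.4263 0.0957 0.0812] [-0.96  0.43  0.61] 0.0168
```

View pics/w15.png

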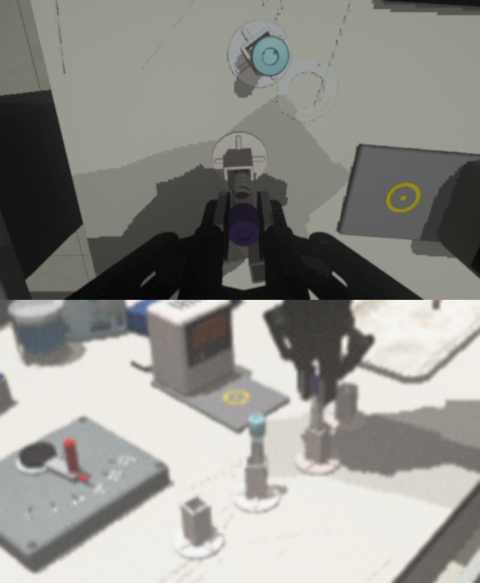

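Call:
jog_arm(
  targets=[
    [0, 0, 10, 0, 0],
    [0, 0, 20, 0, 0],
    [0, 0, 30, 0, 0],
    [0, 0, 40, 0, 0],
    [0, 0, 50, 0, 0],
    [0, 0, 60, 0, 0],
    [0, 0, 70, 0, 0],
    [0, 0, 80, 0, 0],
    [0, 0, 80, 0, 0],
  ],
)

```text
t: 22.4
position: [0.4265, 0.0958, 0.1614]
tcp_rot: [[0.0, 1.0, 0.002], [1.0, -0.0, 0.0], [0.0, 0.002, -1.0]]
contact_force: [-0.2, 0.5, 0.2]
opening: 0.0168
```

Call:
jog_arm(
  targets=[
    [10, -3, 0, 0, 0],
    [30, -8, 0, 0, 0],
    [55, -14, 0, 0, 0],
    [80, -20, 0, 0, 0],
    [105, -26, 0, 0, 0],
    [130, -31, 0, 0, 0],
    [145, -35, -10, 0, 0],
    [152, -36, -20, 0, 0],
    [152, -36, -35, 0, 0],
    [152, -36, -48, 0, 0],
    [152, -36, -54, 0, 0],
    [152, -36, -54, 0, 0],
  ],
)

```text
t: 23.4
position: [0.5768, 0.0599, 0.1046]
tcp_rot: [[-0.001, 1.0, -0.003], [1.0, 0.001, -0.0], [-0.0, -0.003, -1.0]]
contact_force: [-0.0, -0.4, 0.4]
opening: 0.0169
```

```bash
python3 tube.py s16
```

```text
23.4 [0.5768 0.0599 0.1046] [-0.01 -0.39  0.4 ] 0.0169
scene 111 zmin 0.0422
  z0.03 9 [0.5692 0.068  0.0478]
  z0.05 36 [0.5698 0.0675 0.0607]
  z0.07 32 [0.571  0.0679 0.0806]
  z0.09 34 [0.5719 0.0661 0.0989]
top few 0
wrist 1363 zmin 0.0428
  z0.03 65 [0.5733 0.0681 0.0474]
  z0.05 297 [0.5736 0.0675 0.0607]
  z0.07 398 [0.5743 0.0669 0.0806]
  z0.09 603 [0.575  0.0664 0.1017]
```

View pics/s16.png

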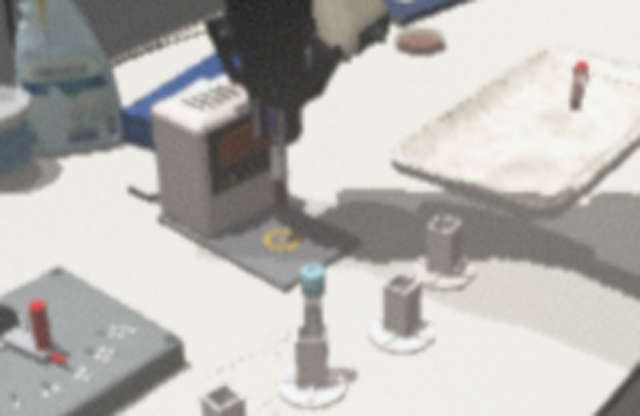

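Violet is upright, middle at about 0.091, and its stand is intact. Holding.

Call:
jog_arm(
  targets=[
    [2, 0, -2, 0, 0],
    [2, 0, -2, 0, 0],
    [2, 0, -2, 0, 0],
    [2, 0, -2, 0, 0],
    [2, 0, -2, 0, 0],
    [2, 0, -2, 0, 0],
    [2, 0, -2, 0, 0],
    [2, 0, -2, 0, 0],
    [2, 0, -2, 0, 0],
    [2, 0, -2, 0, 0],
    [2, 0, -2, 0, 0],
    [2, 0, -2, 0, 0],
  ],
)

```text
t: 24.6
position: [0.58, 0.0597, 0.1042]
tcp_rot: [[0.0, 1.0, -0.0], [1.0, -0.0, -0.0], [-0.0, -0.0, -1.0]]
contact_force: [-0.2, 0.2, -0.0]
opening: 0.0169
```

Call:
jog_arm(
  targets=[
    [0, 0, 0, 0, 0],
    [0, 0, 0, 0, 0],
    [0, 0, 0, 0, 0],
    [0, 0, 0, 0, 0],
    [0, 0, 0, 0, 0],
    [0, 0, 0, 0, 0],
    [0, 0, 0, 0, 0],
    [0, 0, 0, 0, 0],
    [0, 0, 0, 0, 0],
    [0, 0, 0, 0, 0],
    [0, 0, 0, 0, 0],
    [0, 0, 0, 0, 0],
  ],
)

```text
t: 25.6
position: [0.5799, 0.0598, 0.1043]
tcp_rot: [[-0.0, 1.0, -0.0], [1.0, 0.0, 0.0], [0.0, -0.0, -1.0]]
contact_force: [0.5, -0.4, -0.1]
opening: 0.0167
```

Call:
jog_arm(
  targets=[
    [0, 0, 0, 0, 0],
    [0, 0, 0, 0, 0],
    [0, 0, 0, 0, 0],
    [0, 0, 0, 0, 0],
    [0, 0, 0, 0, 0],
    [0, 0, 0, 0, 0],
  ],
)

```text
t: 26.1
position: [0.58, 0.0597, 0.1043]
tcp_rot: [[0.0, 1.0, -0.0], [1.0, -0.0, 0.0], [0.0, -0.0, -1.0]]
contact_force: [0.0, 0.4, -0.6]
opening: 0.017
```

```bash
python3 tray.py t17; python3 - <<'E'
from m import *
for n in ['scene','top']:
    d=get_image(n);P=pts(d); m=masks(d['img'])['red']&(P[...,1]<-.1)&(P[...,0]>.35)&(P[...,0]<.65); print(np.nanmedian(P[m],0).round(3) if m.sum() else 0)
E
```

```text
top [([438.0, 216.0], 0.57)]
1305 [ 503. -318.] [189. 274.] 0.4506548047065735 [[408.0, -182.0], [410.0, -456.0], [599.0, -455.0], [597.0, -180.0]]
scene [([389.0, 190.0], 0.93)]
827 [ 503. -274.] [192. 348.] 0.3748956620693207 [[406.0, -101.0], [408.0, -449.0], [600.0, -448.0], [598.0, -100.0]]
0
[ 0.535 -0.402  0.02 ]
```

Call:
jog_arm(
  targets=[
    [-5, -10, 20, 0, 0],
    [-15, -35, 40, 0, 0],
    [-27, -70, 50, 0, 0],
    [-40, -110, 50, 0, 0],
    [-54, -150, 50, 0, 0],
    [-68, -190, 50, 0, 0],
    [-82, -230, 50, 0, 0],
    [-95, -265, 50, 0, 0],
    [-105, -295, 50, 0, 0],
    [-110, -310, 50, 0, 0],
    [-110, -310, 40, 0, 0],
    [-110, -310, 20, 0, 0],
  ],
)

```text
t: 27.4
position: [0.4705, -0.2513, 0.1252]
tcp_rot: [[0.002, 1.0, 0.003], [1.0, -0.002, -0.001], [-0.001, 0.003, -1.0]]
contact_force: [0.8, 0.6, 0.2]
opening: 0.017
```

Call:
jog_arm(
  targets=[
    [0, 0, -20, 0, 0],
    [0, 0, -40, 0, 0],
    [0, 0, -52, 0, 0],
    [0, 0, -56, 0, 0],
    [0, 0, -58, 0, 0],
    [0, 0, -58, 0, 0],
    [0, 0, -58, 0, 0.25],
    [0, 0, -58, 0, 0.35],
    [0, 0, -58, 0, 0.5],
    [0, 0, -58, 0, 0.6],
    [0, 0, -58, 0, 0.6],
    [0, 0, -58, 0, 0.6],
  ],
)

```text
t: 28.4
position: [0.47, -0.2502, 0.0663]
tcp_rot: [[0.0, 1.0, -0.0], [1.0, -0.0, 0.0], [0.0, -0.0, -1.0]]
contact_force: [-0.5, -0.2, -0.5]
opening: 0.051
```

Call:
jog_arm(
  targets=[
    [0, 0, 15, 0, 0.6],
    [0, 0, 35, 0, 0.6],
    [0, 0, 60, 0, 0.6],
    [0, 0, 75, 0, 0.6],
    [0, 0, 75, 0, 0.6],
  ],
)

```text
t: 28.82
position: [0.4709, -0.2507, 0.1439]
tcp_rot: [[0.0, 1.0, 0.003], [1.0, -0.0, -0.002], [-0.002, 0.003, -1.0]]
contact_force: [0.3, 0.2, 0.8]
opening: 0.0514
```

```bash
python3 caps.py w18
```

```text
28.8167 [ 0.4709 -0.2507  0.1439] [[0.0, 1.0, 0.003], [1.0, -0.0, -0.002], [-0.002, 0.003, -1.0]] [ 0.63  0.79 -0.38  1.74  0.42  0.69  0.02] 0.0514
```

View pics/w18.png

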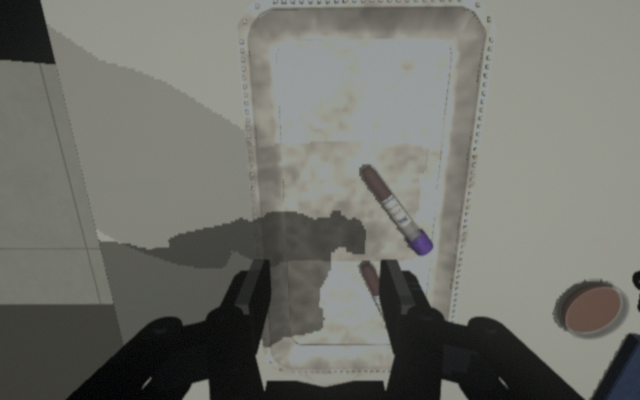

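Violet lies flat in the tray at (395,208). Now blue.

Call:
jog_arm(
  targets=[
    [-3, 40, 20, 0, 0.6],
    [-6, 80, 20, 0, 0.6],
    [-9, 120, 20, 0, 0.6],
    [-12, 160, 20, 0, 0.6],
    [-15, 200, 20, 0, 0.6],
    [-18, 240, 20, 0, 0.6],
    [-21, 280, 20, 0, 0.6],
    [-24, 320, 20, 0, 0.6],
    [-27, 360, 20, 0, 0.6],
    [-30, 400, 20, 0, 0.6],
    [-33, 425, 20, 0, 0.6],
    [-33, 434, 20, 0, 0.6],
  ],
)

```text
t: 29.87
position: [0.4357, 0.1878, 0.1606]
tcp_rot: [[-0.005, 1.0, -0.001], [1.0, 0.005, 0.001], [0.001, -0.001, -1.0]]
contact_force: [0.0, -0.5, -0.2]
opening: 0.0512
```

Call:
jog_arm(
  targets=[
    [0, 0, -20, 0, 0.6],
    [0, 0, -40, 0, 0.6],
    [0, 0, -43, 0, 0.6],
    [0, 0, -43, 0, 0.6],
  ],
)

```text
t: 30.2
position: [0.4365, 0.183, 0.1173]
tcp_rot: [[0.0, 1.0, -0.002], [1.0, -0.0, -0.001], [-0.001, -0.002, -1.0]]
contact_force: [0.2, 0.5, 0.6]
opening: 0.0514
```

```bash
python3 caps.py w19
```

```text
30.2 [0.4365 0.183  0.1173] [[0.0, 1.0, -0.002], [1.0, -0.0, -0.001], [-0.001, -0.002, -1.0]] [-0.35  0.76 -0.21  1.97  0.33  0.45 -0.8 ] 0.0514
blue 367 [0.4388 0.1861 0.1011] [0.015 0.012 0.005] [331. 250.]
```

View pics/w19.png

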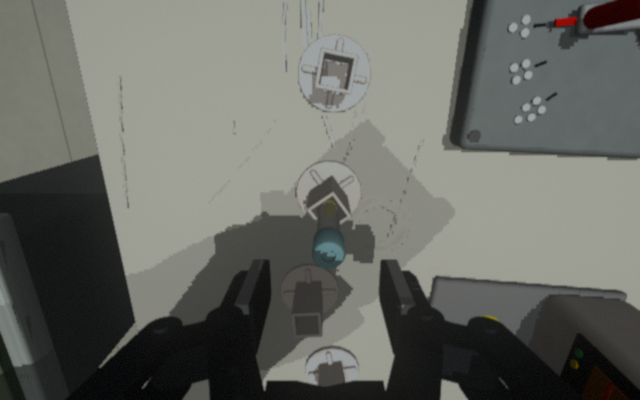

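Call:
jog_arm(
  targets=[
    [2, 1, -20, 0, 0.6],
    [2, 1, -40, 0, 0.6],
    [2, 1, -48, 0, 0.6],
    [2, 1, -48, 0, 0.5],
    [2, 1, -48, 0, 0.4],
    [2, 1, -48, 0, 0.3],
    [2, 1, -48, 0, 0.25],
    [2, 1, -48, 0, 0.2],
    [2, 1, -48, 0, 0.15],
    [2, 1, -48, 0, 0.1],
    [2, 1, -48, 0, 0.05],
    [2, 1, -48, 0, 0],
  ],
  newtons=20,
)

```text
t: 31.25
position: [0.4391, 0.1848, 0.0704]
tcp_rot: [[0.0, 1.0, 0.0], [1.0, -0.0, 0.0], [0.0, 0.0, -1.0]]
contact_force: [0.4, -0.1, 4.9]
opening: 0.017
```

Call:
jog_arm(
  targets=[
    [0, 0, 0, 0, 0],
    [0, 0, 0, 0, 0],
    [0, 0, 0, 0, 0],
    [0, 0, 5, 0, 0],
    [0, 0, 10, 0, 0],
    [0, 0, 10, 0, 0],
  ],
)

```text
t: 31.75
position: [0.4392, 0.1848, 0.0812]
tcp_rot: [[0.0, 1.0, 0.001], [1.0, -0.0, 0.0], [0.0, 0.001, -1.0]]
contact_force: [0.1, 1.3, -0.1]
opening: 0.017
```

```bash
python3 look.py w20
```

```text
31.75 [0.4392 0.1848 0.0812] [ 0.13  1.27 -0.08] 0.017
```

View pics/w20.png

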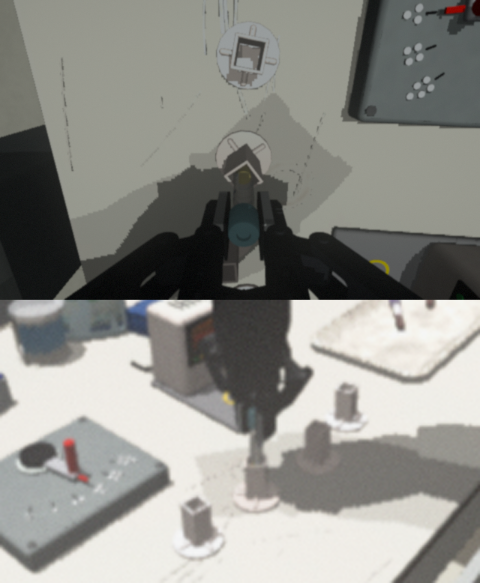

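Blue is gripped and rising. Lifting it and moving to the reader: target (0.578, 0.060), shift (139, -125).

Call:
jog_arm(
  targets=[
    [0, 0, 10, 0, 0],
    [0, 0, 20, 0, 0],
    [0, 0, 30, 0, 0],
    [0, 0, 40, 0, 0],
    [0, 0, 50, 0, 0],
    [0, 0, 60, 0, 0],
    [0, 0, 70, 0, 0],
    [0, 0, 80, 0, 0],
    [0, 0, 80, 0, 0],
  ],
)

```text
t: 32.6
position: [0.4394, 0.1849, 0.1615]
tcp_rot: [[0.0, 1.0, 0.002], [1.0, -0.0, 0.001], [0.001, 0.002, -1.0]]
contact_force: [0.4, -0.8, 0.2]
opening: 0.0166
```

Call:
jog_arm(
  targets=[
    [10, -8, 0, 0, 0],
    [28, -25, 0, 0, 0],
    [50, -45, 0, 0, 0],
    [74, -66, 0, 0, 0],
    [97, -87, 0, 0, 0],
    [120, -108, 0, 0, 0],
    [133, -120, -10, 0, 0],
    [140, -125, -20, 0, 0],
    [140, -125, -35, 0, 0],
    [140, -125, -48, 0, 0],
    [140, -125, -56, 0, 0],
    [140, -125, -56, 0, 0],
  ],
)

```text
t: 33.6
position: [0.5778, 0.0602, 0.1023]
tcp_rot: [[-0.001, 1.0, -0.003], [1.0, 0.001, -0.0], [-0.0, -0.003, -1.0]]
contact_force: [-0.2, -0.1, -0.0]
opening: 0.0169
```

```bash
python3 tube.py s21
```

```text
33.6 [0.5778 0.0602 0.1023] [-0.18 -0.14 -0.01] 0.0169
scene 115 zmin 0.0426
  z0.03 14 [0.5742 0.0673 0.0457]
  z0.05 35 [0.5734 0.0676 0.0616]
  z0.07 39 [0.5743 0.0673 0.0795]
  z0.09 27 [0.5744 0.0666 0.0991]
top few 0
wrist 1400 zmin 0.0404
  z0.03 94 [0.5768 0.0691 0.0465]
  z0.05 318 [0.5769 0.0684 0.0605]
  z0.07 424 [0.577  0.0675 0.0808]
  z0.09 564 [0.5771 0.0667 0.1001]
```

View pics/s21.png

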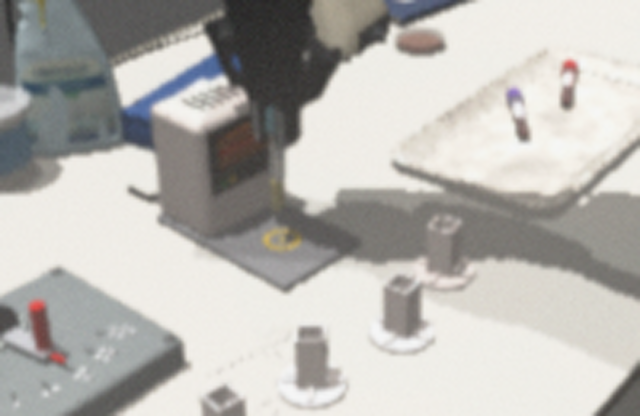

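Blue is upright with its foot at about 0.041, middle at about 0.090, and all stands in place. Holding.

Call:
jog_arm(
  targets=[
    [0, 0, 0, 0, 0],
    [0, 0, 0, 0, 0],
    [0, 0, 0, 0, 0],
    [0, 0, 0, 0, 0],
    [0, 0, 0, 0, 0],
    [0, 0, 0, 0, 0],
    [0, 0, 0, 0, 0],
    [0, 0, 0, 0, 0],
    [0, 0, 0, 0, 0],
    [0, 0, 0, 0, 0],
    [0, 0, 0, 0, 0],
    [0, 0, 0, 0, 0],
  ],
)

```text
t: 34.8
position: [0.579, 0.0597, 0.1043]
tcp_rot: [[-0.0, 1.0, -0.0], [1.0, 0.0, -0.0], [-0.0, -0.0, -1.0]]
contact_force: [0.5, -0.5, 0.1]
opening: 0.0167
```

Call:
jog_arm(
  targets=[
    [0, 0, 0, 0, 0],
    [0, 0, 0, 0, 0],
    [0, 0, 0, 0, 0],
    [0, 0, 0, 0, 0],
    [0, 0, 0, 0, 0],
    [0, 0, 0, 0, 0],
    [0, 0, 0, 0, 0],
    [0, 0, 0, 0, 0],
    [0, 0, 0, 0, 0],
    [0, 0, 0, 0, 0],
    [0, 0, 0, 0, 0],
    [0, 0, 0, 0, 0],
  ],
)

```text
t: 35.8
position: [0.579, 0.0597, 0.1043]
tcp_rot: [[0.0, 1.0, -0.0], [1.0, -0.0, -0.0], [-0.0, -0.0, -1.0]]
contact_force: [-0.3, 0.7, 0.5]
opening: 0.017
```

Call:
jog_arm(
  targets=[
    [0, 0, 0, 0, 0],
    [0, 0, 0, 0, 0],
    [0, 0, 0, 0, 0],
    [0, 0, 0, 0, 0],
    [0, 0, 0, 0, 0],
    [0, 0, 0, 0, 0],
  ],
)

```text
t: 36.3
position: [0.579, 0.0597, 0.1043]
tcp_rot: [[0.0, 1.0, -0.0], [1.0, -0.0, 0.0], [0.0, -0.0, -1.0]]
contact_force: [-0.0, -0.7, 0.2]
opening: 0.0168
```

```bash
python3 tray.py t22;  python3 - <<'E'
from m import *
d=get_image('scene');P=pts(d)
m=(P[...,2]>.008)&(P[...,2]<.03)&(abs(P[...,0]-.502)<.075)&(abs(P[...,1]+.274)<.15)
l,k=ndimage.label(m)
for i in range(1,k+1):
    X=P[l==i]
    if len(X)>6: print(len(X),X.min(0).round(3),X.max(0).round(3))
E
```

```text
top [([441.0, 218.0], 0.8)]
1311 [ 510. -319.] [203. 281.] 0.4021625518798828 [[408.0, -179.0], [410.0, -460.0], [613.0, -459.0], [611.0, -178.0]]
scene [([391.0, 192.0], 0.57)]
900 [ 502. -274.] [192. 345.] 0.10929498076438904 [[406.0, -101.0], [407.0, -446.0], [598.0, -446.0], [598.0, -101.0]]
60 [ 0.505 -0.408  0.008] [ 0.555 -0.317  0.023]
75 [ 0.5   -0.326  0.009] [ 0.576 -0.226  0.022]
```

Call:
jog_arm(
  targets=[
    [-8, -10, 20, 0, 0],
    [-20, -35, 40, 0, 0],
    [-36, -65, 50, 0, 0],
    [-54, -100, 50, 0, 0],
    [-72, -136, 50, 0, 0],
    [-90, -172, 50, 0, 0],
    [-106, -204, 50, 0, 0],
    [-116, -224, 50, 0, 0],
    [-119, -230, 50, 0, 0],
    [-119, -230, 40, 0, 0],
    [-119, -230, 25, 0, 0],
    [-119, -230, 10, 0, 0],
  ],
)

```text
t: 37.55
position: [0.4604, -0.17, 0.114]
tcp_rot: [[0.0, 1.0, 0.001], [1.0, -0.0, 0.0], [0.0, 0.001, -1.0]]
contact_force: [-0.9, -0.1, -0.7]
opening: 0.017
```

Call:
jog_arm(
  targets=[
    [0, 0, -20, 0, 0],
    [0, 0, -38, 0, 0],
    [0, 0, -45, 0, 0],
    [0, 0, -48, 0, 0],
    [0, 0, -48, 0, 0],
    [0, 0, -48, 0, 0],
    [0, 0, -48, 0, 0.25],
    [0, 0, -48, 0, 0.35],
    [0, 0, -48, 0, 0.5],
    [0, 0, -48, 0, 0.6],
    [0, 0, -48, 0, 0.6],
    [0, 0, -48, 0, 0.6],
  ],
)

```text
t: 38.55
position: [0.46, -0.1703, 0.0663]
tcp_rot: [[-0.0, 1.0, -0.0], [1.0, 0.0, -0.0], [-0.0, -0.0, -1.0]]
contact_force: [-0.6, -0.5, -0.3]
opening: 0.0511
```

Call:
jog_arm(
  targets=[
    [0, 0, 15, 0, 0.6],
    [0, 0, 35, 0, 0.6],
    [0, 0, 60, 0, 0.6],
    [0, 0, 95, 0, 0.6],
    [0, 0, 130, 0, 0.6],
    [0, 0, 150, 0, 0.6],
    [0, 0, 150, 0, 0.6],
  ],
)

```text
t: 39.13
position: [0.4611, -0.1706, 0.22]
tcp_rot: [[0.0, 1.0, 0.005], [1.0, -0.0, -0.002], [-0.002, 0.005, -1.0]]
contact_force: [1.2, -0.8, 0.0]
opening: 0.0509
```

```bash
python3 caps.py w23; python3 tray.py t23
```

```text
39.1333 [ 0.4611 -0.1706  0.22  ] [[0.0, 1.0, 0.005], [1.0, -0.0, -0.002], [-0.002, 0.005, -1.0]] [ 0.53  0.62 -0.42  1.8   0.34  0.79 -0.06] 0.0509
top [([387.0, 213.0], 0.61)]
643 [ 502. -181.] [190. 152.] 0.9311391115188599 [[406.0, -107.0], [409.0, -259.0], [598.0, -255.0], [596.0, -104.0]]
scene [([389.0, 190.0], 0.97)]
976 [ 503. -274.] [193. 347.] 0.2715974748134613 [[406.0, -101.0], [408.0, -448.0], [600.0, -447.0], [598.0, -100.0]]
```

View pics/w23.png

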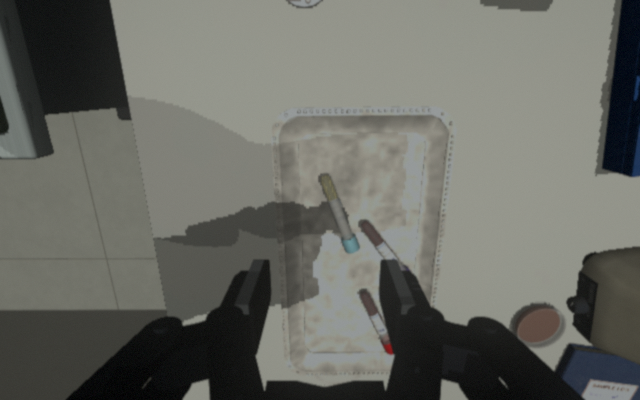

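All three lie in the tray: blue (340,215), violet (385,245), red (376,322). Moving clear for a final check.

Call:
jog_arm(
  targets=[
    [0, -40, 40, 0, 0.6],
    [-10, -80, 60, 0, 0.6],
    [-20, -120, 60, 0, 0.6],
    [-30, -160, 60, 0, 0.6],
    [-40, -200, 60, 0, 0.6],
    [-60, -240, 60, 0, 0.6],
    [-80, -280, 60, 0, 0.6],
    [-90, -310, 60, 0, 0.6],
    [-90, -310, 60, 0, 0.6],
    [-90, -310, 60, 0, 0.6],
    [-90, -310, 60, 0, 0.6],
    [-90, -310, 60, 0, 0.6],
  ],
)

```text
t: 40.38
position: [0.3706, -0.4793, 0.2757]
tcp_rot: [[-0.001, 1.0, -0.0], [1.0, 0.001, 0.001], [0.001, -0.0, -1.0]]
contact_force: [1.0, -0.0, 0.8]
opening: 0.0511
```

```bash
python3 tray.py t24; python3 - <<'E'
from m import *
s=state(); print(s['t'],np.round(s['position'],3),np.round(s['contact_force'],2))
d=get_image('scene');P=pts(d)
m=(P[...,2]>.008)&(P[...,2]<.03)&(abs(P[...,0]-.502)<.078)&(abs(P[...,1]+.274)<.153)
l,k=ndimage.label(m)
for i in range(1,k+1):
    X=P[l==i]
    if len(X)>6: print('tube',len(X),X.min(0).round(3),X.max(0).round(3))
m=masks(d['img'])['red']&(P[...,2]>.065)&(P[...,0]>.5); c=np.median(P[m],0); print('lever',c.round(3),(np.arctan2(c[1]-.3105,c[0]-.6463)%6.283)-2.387)
t=get_image('top')
for n,Q in (('scene',P),('top',pts(t))):
    m=(abs(Q[...,2]-.05)<.006)&(Q[...,0]>.39)&(Q[...,0]<.48)&(Q[...,1]>-.05)&(Q[...,1]<.32)
    l,k=ndimage.label(m)
    for i in range(1,k+1):
        X=Q[l==i]
        if len(X)>5: print(n,'stand top',X.mean(0).round(3))
a=cv2.resize(d['img'][150:310,150:460],(620,320),interpolation=cv2.INTER_CUBIC); b=cv2.resize(t['img'][110:280,180:500],(620,329),interpolation=cv2.INTER_CUBIC)
save(cv2.resize(np.vstack([a,b]),(570,597)),'f25')
E
```

```text
top [([424.0, 214.0], 0.97)]
2091 [ 503. -276.] [190. 342.] 0.43917563557624817 [[407.0, -106.0], [410.0, -448.0], [600.0, -447.0], [597.0, -105.0]]
scene [([390.0, 190.0], 0.57)]
986 [ 503. -273.] [192. 343.] 0.5518954396247864 [[405.0, -102.0], [408.0, -446.0], [600.0, -444.0], [597.0, -100.0]]
40.5833 [ 0.37  -0.48   0.276] [-0.27 -0.26 -0.36]
tube 7 [ 0.57  -0.426  0.008] [ 0.58  -0.419  0.015]
tube 62 [ 0.503 -0.426  0.01 ] [ 0.563 -0.318  0.021]
tube 74 [ 0.5   -0.325  0.008] [ 0.579 -0.225  0.022]
tube 81 [ 0.456 -0.262  0.009] [ 0.497 -0.169  0.022]
lever [0.591 0.307 0.077] 0.815676552279383
scene stand top [0.442 0.013 0.048]
scene stand top [0.422 0.1   0.049]
scene stand top [0.438 0.191 0.049]
scene stand top [0.441 0.278 0.049]
top stand top [0.452 0.278 0.05 ]
top stand top [0.445 0.265 0.049]
top stand top [0.438 0.284 0.049]
top stand top [0.446 0.005 0.049]
top stand top [0.437 0.017 0.05 ]
top stand top [0.425 0.102 0.05 ]
```

View pics/f25.png

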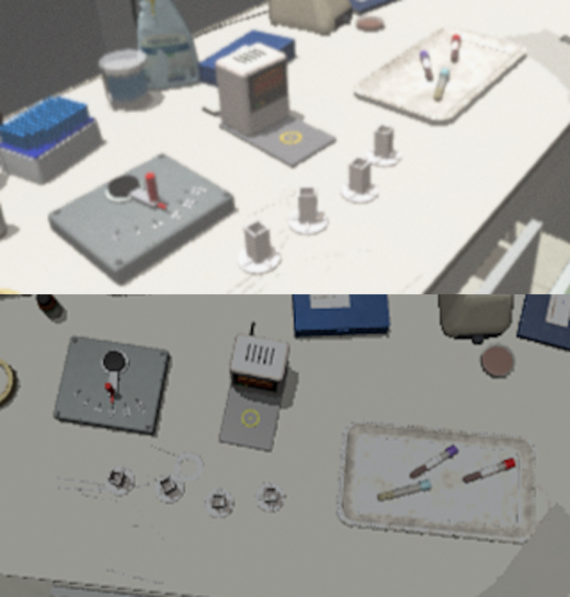

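The picture shows all three tubes flat in the tray, four upright stands where they began, and the lever at the 3-dot mark. Handing in.

```bash
python3 -c "
from rig import hand_in; print(hand_in())"
```

```text
the job is handed in; nothing more can be done
None
```

I handed the job in at about 41 s of the 208 s; `hand_in` gives no verdict.

- **Lever:** three tubes were present and yellow was missing, so I clicked the lever to the 3-dot notch. It read about 0.855 rad just after release and 0.816 rad at the end, against a nominal 0.84.
- **Reading:** I drew red, violet and light blue straight up in that order. Each was held upright at the reader for over 2 s. I measured the middles within about 2 mm of the red line's height.
- **Laying down:** the gripper can't tilt, so I set each tube's foot at the tray floor and released it. Each toppled by itself and settled flat; violet rolled a few centimetres towards the far side of the tray first.
- **Last checks:**
  - All three tubes are lying well inside the tray, which had not moved.
  - Scene camera: all four stands upright, tops within about 8 mm of where the tubes first stood.
  - Top camera: it measured three of the stands, two of them in scattered pieces, and did not pick up the light blue tube's stand. I judged that stand's final position from the scene camera and the picture.
  - The robot is clear of everything.

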